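Load a carved silver sleeve into the barrel polisher

TASK

Open the barrel polisher: press its cap down against the spring, twist it anticlockwise until it comes free, and set it down flat, grip bar up, on the floor of the steel tray without dropping it. Then pull the silver sleeve straight out sideways through the open front of its spring clip (not up), lower it foot first well into the open barrel before you let go, and leave it lying inside. Leave everything else on the bench and in the clips where it is.

Things in the scene. Friction and masses are not known exactly. Their poses are not given: they have to be found in the camera images.
- cap_grip (a point): Middle of the grip bar on the barrel's black plastic cap, on the cap's axis. z runs along that axis out of the cap's top, x along the bar, y across it. The cap is a ribbed drum 122 mm across, 44 mm high (0.28 kg); the metal bar across its flat top is 72 mm long, 20 mm wide, 32 mm high. This point lies half-way up the bar, 16 mm above the flat top. The cap starts locked on the barrel.
- cap_foot (a point): Centre of the cap's lower edge, 60 mm below cap_grip; same axes. Two J-slots in the skirt hook under pins on the neck. To free it: press 6 to 8 mm along -z (8 N at first, about 14 N at 7 mm, hard stop at 8.5 mm), hold it down and turn 45 degrees (5 more or less will do) anticlockwise as seen facing its top, + about z; then draw it off along +z. Unpressed, it cannot turn.
- mouth (a point): Centre of the rim of the barrel's neck (100 mm outside). z points out along the barrel's axis, 30 degrees from vertical, leaning to the robot's side; y is level, to the left seen from the robot. The grey barrel, 128 mm across, on a grey base 210 x 170 mm is fixed; its place varies. Its well is round, 86 mm bore, 120 mm deep. Locked, cap_grip is 37 mm above, its bar 22.5 degrees clockwise of x.
- barrel_middle (a point): Point on the barrel's axis 60 mm below the mouth, half-way down the well; axes as mouth.
- sleeve_center (a point): Centre (half-way up) of the silver sleeve: a bright straight tube with chased bands and a flat open top, 30 mm in diameter, 100 mm long, 0.17 kg; z along its axis. It stands upright on the foot of the clip rack, held round its lower half by one of the three spring clips (which one varies). It is the shortest of the three things there.
- sleeve_foot (a point): Centre of the sleeve's lower end, 50 mm below sleeve_center on its axis.
- rack: Fixed wooden rack, 290 mm along y. Origin on the table under the middle clip; x points to its back board (face at x = 32 mm, top 72 mm up). Clips at y = -85, 0, 85 mm open to -x; things in them stand on a foot 12 mm high. Steel jaws, 40 to 56 mm up, reach 21 mm before the clip's axis. Pulled level along -x a 30 mm cylinder resists with up to about 10 N, then snaps out; clear after 40 mm.
- tray_floor (a point): Centre of the steel tray's floor, 3 mm above the table. The floor is 170 mm along x and 380 mm along y, with a rim 23 mm high. A loose steel block lies somewhere in it: the cap goes beside it, on the side with more room.
- block_center (a point): Centre of the square steel bench block in the tray, 50 x 50 x 18 mm, z up.
- handpiece: Bystander in one of the clips: steel rotary handpiece, 30 mm in diameter with a dark tapered nose on top, 126 mm tall. Origin at its foot.
- ring_clamp: Bystander in one of the clips: wooden ring clamp, 30 mm in diameter with a brass band and a tapered top, 116 mm tall. Origin at its foot.
- pitch_bowl: Bystander: dark steel bowl filled with black pitch, 96 mm across, 45 mm high, near the front of the polisher. Origin under its centre.
- shot_jar: Bystander: glass jar with a metal lid, 68 mm across, 85 mm high, behind and between polisher and rack. Origin under its centre.
- patina: Bystander: amber bottle, 56 mm across, 140 mm high, between rack, tray and polisher. Origin under its centre.
- hammer: Bystander: hammer 220 mm long lying to the right of the tray, x from handle to head. Origin under its middle.
- pliers: Bystander: pliers with blue handles, 140 mm long, lying between tray and polisher, x towards the jaws. Origin under the rivet.
Things that resemble listed ones, but are neither listed nor needed, are in the scene too. What is shaped like the part that bears sleeve_center but purple or red is not meant.

How it is judged:
By the outcome, as a careful person would: the job done as asked, in the order asked, and still so for the second after the job is handed in, with the robot touching nothing.
It also fails if it takes over 64 s, if anything falls off the work surface, if the arm or the gripper's body presses on something with over 40 N, if the wrist force passes 120 N, or if a joint passes its speed limit or range.

ROBOT

A 6-joint arm with a two-finger parallel gripper is mounted at the origin on the work surface. World frame = base frame: x ahead of the robot, y to its left, z up, the work surface at z = 0. Lengths are in m, angles in rad, forces in N, time in s.
With the tool pointing down it reaches from about 0.375 to 0.925 m from the base axis. Payload 5.7 kg.
Tool frame: the origin (TCP) lies midway between the tips of the shut fingers; the grasp point (between the pads) lies 19 mm behind it (arm.tcp_to_grasp is the distance from the TCP to the grasp point, in m); y points along the fingers, z is the direction in which the jaws open and shut, and the axes are right-handed (so a half turn about y gives the same grasp; the last joint's range is limited). The gripper opens to 85 mm and grips with 20 to 120 N. Pads are 22 mm wide; open, the fingers measure 114 mm over their backs; the gripper's body (76 mm by 85 mm) begins 54 mm behind the grasp point. The pads swing forward as they close: fully open they stand 13 mm farther back than shut.
Start: joints at [-1.352, 0.359, 1.51, -0, 1.272, -0.115], TCP at [0.197, -0.567, 0.231] pointing down, gripper open.
Joint ranges: [-2.97, 2.97], [-1.01, 2.36], [0.21, 2.38], [-0.96, 4.11], [0.2, 2.71], [-2.98, 2.98]. Speed limits (rad/s): [2.39, 2.39, 3.14, 3.14, 3.14, 3.14].

INTERFACE

Orientations are given as a rotation vector (axis times angle).
In Python, from plant import arm gives the robot as it stands.
- The arm moves only by the tool jog_arm, never from a script. Its argument "motion" is a list that holds one entry, the list of rows, each a list of 7 numbers: the turn, a rotation vector about the tool's x, y, z in units of 5 degrees (1.0 is 5 degrees), then the shift along the tool's x, y, z in units of 25 mm (1.0 is 25 mm), then the opening, from 0 (shut) to 1 (fully open). In form: [[[wx, wy, wz, x, y, z, hand], ...]]. A call has 1 to 8 rows; each row shifts and turns the commanded pose from where the row before left it, along the tool's axes as they then stand; what a row does not reach is not made up. A row lasts 1/12 s, in which the tool goes at most 41.7 mm and 7.16 degrees, less where a joint would pass 70% of its speed; a pose out of reach is approached as far as the arm can. A call is refused whole if a number of a shift passes 1 or a number of a turn 1, either way. A call with a gripper value outside its range is refused whole. The fingers move at their own pace and stop on an object; "force" is the grip in N (left out, the last holds). Time passes only in rows, so rows that do not move let the fingers close. It gives the time, the measured TCP pose, the force and the opening at its end, in the units of the state.
- arm.state(): the state, without advancing time (a new reading comes with each control period).
- arm.snapshot(name): name is "side" or "top"; returns a dict with "pixels" (400x640x3 uint8, blue, green, red), "z_map" (400x640 float32, m along the optical axis (not along the pixel's ray), 0 where there is no reading), "fx", "fy", "cx", "cy" (pixels), "k1" (the pictures are not rectified: a ray, as slopes to the right and down, at radius r is drawn at 1 + k1 r^2 times it, then the intrinsics apply), "world_to_cam" (4x4, takes a point from world to camera coordinates). Camera axes: x right, y down, z forward; pixel columns grow to the right and rows downward; lengths in m; the calibration is good to about 2 mm. A picture is of the moment at which its call begins.
- arm.finish_job(): hands the job in, once; it reports no verdict.
The state is a dict: "time_s": time; "joint_pos": joint angles; "joint_vel": joint speeds; "effort": joint torques, N m; "tcp_pos": TCP position; "orientation": TCP orientation; "ft_force": force on the tool from outside, world axes, zero at the start; "ft_torque": the same for the moment, N m; "opening": opening from 0.0 (shut) to 1.0 (fully open).
Only numpy, scipy, OpenCV 4.12 (cv2) and the standard library are available. Lean on these libraries where they do the work, as an engineer would, in place of code of your own. Each camera call takes 0.05 s, during which the arm holds its last target.

## Working session

There is one attempt and no reset: what is moved stays moved. The work goes in short steps, Python scripts to look and compute and a tool call to move; the robot and the scene stay as the last step left them, time stands still between calls to the robot, and variables do not carry over. Pictures are saved under pics/ and viewed, and the job is handed in when it is done.

Besides the shell and the picture viewer there is one more tool, called after "Emit:" as a command line: name --argument value ..., lists and objects as JSON in quotes. jog_arm: Moves the arm, as the interface text tells. Its arguments: {"type":"object","properties":{"motion":{"type":"array","items":{"type":"array","items":{"type":"array","items":{"type":"number"}}}},"force":{"type":"number"}},"required":["motion"]}

```bash
ls; mkdir -p pics
python3 - <<'E'
from plant import arm
import cv2,numpy as np
print(arm.state(), arm.tcp_to_grasp)
for n in("top","side"):
    s=arm.snapshot(n); cv2.imwrite(f"pics/{n}0.png",s["pixels"]); np.savez(f"{n}0.npz",**s)
    print(n,s["fx"],s["fy"],s["cx"],s["cy"],s["k1"]);print(np.round(s["world_to_cam"],4))
E
```

```text
pics
{'time_s': 0.0, 'joint_pos': array([-1.35210546e+00,  3.59510505e-01,  1.51143799e+00, -1.79490677e-05,
        1.27253541e+00, -1.15126102e-01]), 'joint_vel': array([-0.00071105,  0.00079856, -0.00029135, -0.00114355, -0.00080785,
       -0.00033243]), 'effort': array([ 2.17558234e-03, -5.27618229e+01, -2.78619915e+01,  1.69758000e-04,
        1.32235847e-02, -1.03904959e-06]), 'tcp_pos': array([ 0.19641081, -0.56620465,  0.23044822]), 'orientation': array([-0.34390596,  2.04249091, -2.03858442]), 'ft_force': array([ 0.56558017,  0.14717422, -0.24370167]), 'ft_torque': array([ 0.04121302, -0.01618504,  0.00460107]), 'opening': 1.0030979280377246} 0.0187
top 406.29914524305354 406.29914524305354 324.3844256344838 204.68878354644968 0.005049689764810947
[[ 0.0065 -0.9999  0.0129 -0.0719]
 [-0.9824 -0.0088 -0.1868  0.5726]
 [ 0.1869 -0.0115 -0.9823  1.3073]
 [ 0.      0.      0.      1.    ]]
side 501.82596052945996 501.82596052945996 324.6324802202115 201.3510754671326 -0.1322637511368912
[[-0.9988 -0.0461 -0.0169  0.529 ]
 [-0.0223  0.7329 -0.68    0.1757]
 [ 0.0437 -0.6788 -0.733   1.3745]
 [ 0.      0.      0.      1.    ]]
```

View pics/top0.png

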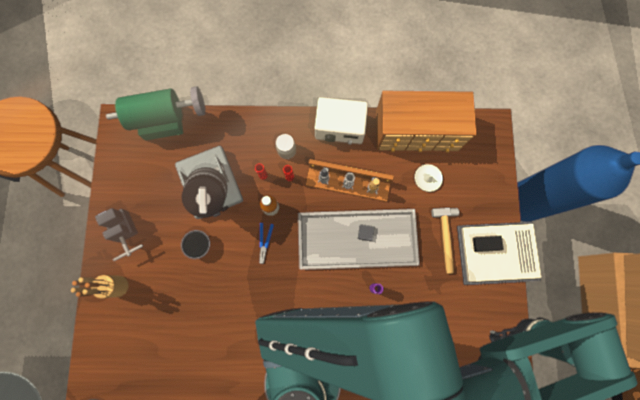

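View pics/side0.png

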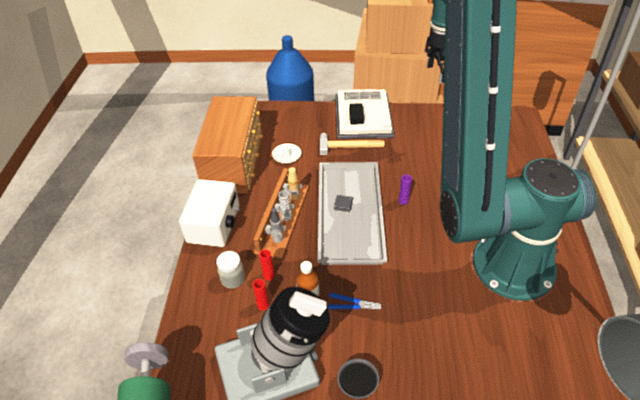

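```bash
cat > h.py <<'E'
import numpy as np,cv2
from scipy.spatial.transform import Rotation as R
def load(n): return dict(np.load(n+".npz"))
def ray(s,u,v):
    x=(np.asarray(u,float)-s["cx"])/s["fx"]; y=(np.asarray(v,float)-s["cy"])/s["fy"]
    a,b=x.copy(),y.copy()
    for _ in range(8):
        k=1+s["k1"]*(a*a+b*b); a=x/k;b=y/k
    return a,b
def cloud(s):
    v,u=np.mgrid[0:400,0:640]; a,b=ray(s,u,v); z=s["z_map"].astype(float)
    P=np.stack([a*z,b*z,z],-1); T=s["world_to_cam"]
    W=(P-T[:3,3])@T[:3,:3]; W[z<=0]=np.nan; return W
def onplane(s,u,v,h):
    a,b=ray(s,u,v);T=s["world_to_cam"];Rm=T[:3,:3];c=-Rm.T@T[:3,3];d=Rm.T@np.array([a,b,1.])
    return c+d*(h-c[2])/d[2]
def proj(s,p):
    T=s["world_to_cam"];q=T[:3,:3]@np.asarray(p)+T[:3,3];a,b=q[:2]/q[2];k=1+s["k1"]*(a*a+b*b)
    return np.array([s["fx"]*a*k+s["cx"],s["fy"]*b*k+s["cy"]])
def crop(s,name,u0,v0,u1,v1,f):
    im=s["pixels"][v0:v1,u0:u1]; cv2.imwrite(f"pics/{name}.png",cv2.resize(im,None,fx=f,fy=f,interpolation=cv2.INTER_CUBIC))
E
python3 - <<'E'
from h import *
t=load("top0");s=load("side0")
crop(t,"t_rack",240,130,460,280,3.5)
crop(t,"t_cap",160,135,280,235,6)
crop(s,"s_rack",200,150,400,280,4)
crop(s,"s_cap",200,250,400,400,4)
E
```

```text
(no output)
```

View pics/t_rack.png

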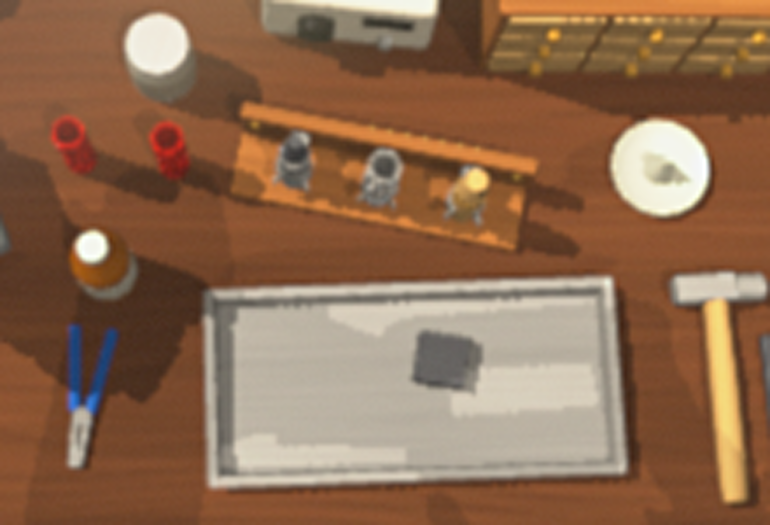

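View pics/t_cap.png

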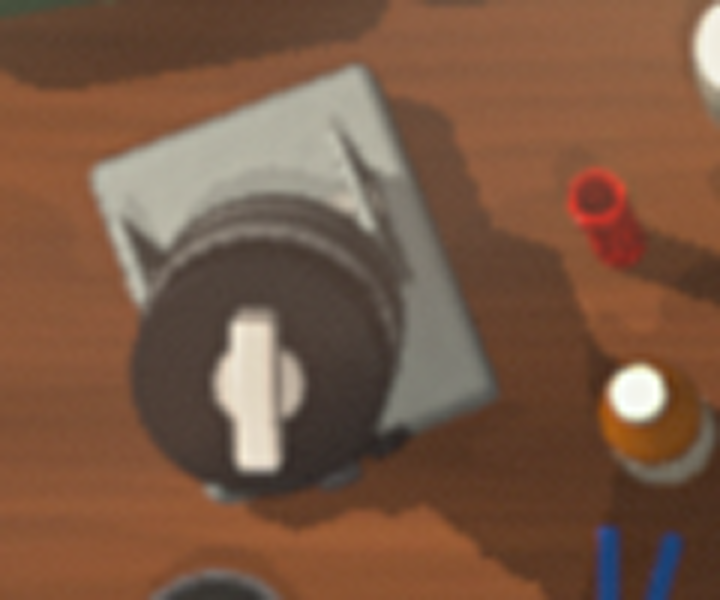

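View pics/s_rack.png

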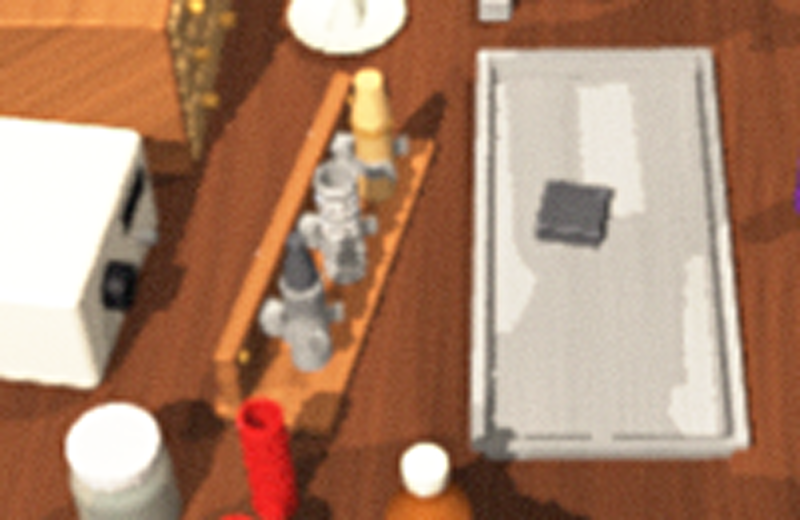

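View pics/s_cap.png

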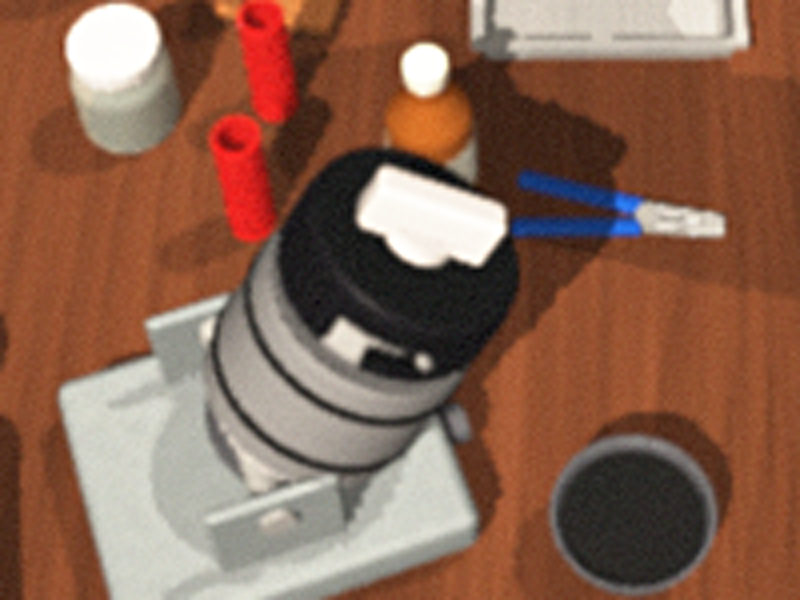

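Run:
```python
from h import *
t=load("top0");s=load("side0")
Wt=cloud(t);Ws=cloud(s)
# cap top plane: pixels of dark cap top
def plane(P):
    P=P[~np.isnan(P).any(1)]
    for _ in range(6):
        c=np.median(P,0) if _==0 else P.mean(0)
        u,sv,vt=np.linalg.svd(P-c,full_matrices=False); n=vt[2]; n=n*np.sign(n[2]); d=(P-c)@n
        P=P[abs(d)<max(2*np.std(d),0.001)]
    return P.mean(0),n,np.std((P-P.mean(0))@n),len(P)
for n,W,(u0,v0,u1,v1) in (("top",Wt,(186,178,195,208)),("top",Wt,(210,178,222,208)),("side",Ws,(272,305,295,322)),("side",Ws,(300,290,325,315))):
    print(n,[np.round(x,4) for x in plane(W[v0:v1,u0:u1].reshape(-1,3))])
# combined
P=np.concatenate([Wt[178:208,186:196].reshape(-1,3),Wt[178:208,211:222].reshape(-1,3)])
print([np.round(x,4) for x in plane(P)])
for nm,u,v in(("bar",202,198),("bar",203,190),("bar",203,210)): print(nm,Wt[v,u])
for W,px in((Wt,[(203,192),(202,200),(202,208)]),(Ws,[(297,296),(308,301),(320,306)])):
    for u,v in px: print(np.round(W[v,u],4))
```

```text
top [array([0.5707, 0.324 , 0.2371]), array([-0.1021,  0.8712,  0.4802]), np.float64(0.0066), np.int64(269)]
top [array([0.5691, 0.2544, 0.225 ]), array([-0.4406, -0.2017,  0.8748]), np.float64(0.0022), np.int64(300)]
side [array([0.5926, 0.3137, 0.2469]), array([-0.0132, -0.144 ,  0.9895]), np.float64(0.0047), np.int64(336)]
side [array([0.5388, 0.2555, 0.2025]), array([-0.6601, -0.5996,  0.4525]), np.float64(0.0074), np.int64(523)]
[array([0.5671, 0.2866, 0.2314]), array([-0.4565, -0.1987,  0.8673]), np.float64(0.0019), np.int64(509)]
bar [0.55034725 0.28194273 0.25928626]
bar [0.57184131 0.27826246 0.26711935]
bar [0.51900262 0.28223724 0.24117677]
[0.566  0.2778 0.2675]
[0.5452 0.2826 0.2559]
[0.5233 0.283  0.2496]
[0.5679 0.2861 0.2667]
[0.5457 0.2901 0.2555]
[0.5216 0.2923 0.2411]
```

Run:
```python
from h import *
t=load("top0");s=load("side0")
c0=np.array([0.5671,0.2866,0.2314])
from scipy.optimize import least_squares
for n,S in(("top",t),("side",s)):
    W=cloud(S).reshape(-1,3); W=W[np.linalg.norm(W-c0,axis=1)<0.11]
    yaw,h=np.radians(23.5),None
    for it in range(4):
        ax=np.array([-.5*np.cos(yaw),-.5*np.sin(yaw),.8660]); y=np.array([-np.sin(yaw),np.cos(yaw),0]);x=np.cross(y,ax)
        L=(W-c0)@np.array([x,y,ax]).T
        top=L[abs(L[:,2])<.006]; 
        zt=np.median(top[:,2]); 
        # tilt check
        A=np.c_[top[:,:2],np.ones(len(top))]; k=np.linalg.lstsq(A,top[:,2],rcond=None)[0]
        yaw+= k[1]/.5*-1*-1*0  # only report
    bar=L[L[:,2]>zt+.024]
    r=cv2.minAreaRect(bar[:,:2].astype(np.float32)*1000)
    print(n,"top z",zt,"slopes",np.round(k,3),"bar n",len(bar),"rect",r,"barz",np.median(bar[:,2])-zt, "mean",bar[:,:2].mean(0)*1000)
    hull=cv2.convexHull(top[:,:2].astype(np.float32)*1000)[:,0]
    f=least_squares(lambda p:np.hypot(*(hull-p[:2]).T)-p[2],[0,0,61],loss="soft_l1");print("circle",f.x)
    # fixed-R cirle
    f=least_squares(lambda p:np.hypot(*(hull-p[:2]).T)-61,[0,0],loss="soft_l1");print("circle61",f.x, "world(top center)",c0+np.array([x,y]).T@f.x/1000+ax*zt)
    q=bar[:,:2]; e,V=np.linalg.eigh(np.cov(q.T)); v=V[:,1]; print("bar ang",np.degrees(np.arctan2(v[1],v[0])))
```

```text
top top z 4.459767060780431e-05 slopes [-0.004  0.001  0.   ] bar n 182 rect ((-7.951974868774414, 4.551553726196289), (19.585403442382812, 70.4859390258789), 65.48380279541016) barz 0.03164746288023156 mean [-7.6540565   4.41426622]
circle [-8.7444363   4.86017168 60.61886077]
circle61 [-8.84533061  4.8157914 ] world(top center) [0.55813453 0.28795304 0.22701596]
bar ang 157.66614813732295
side top z -0.000614239307498307 slopes [-0.009 -0.018 -0.   ] bar n 305 rect ((-9.762371063232422, 8.141307830810547), (24.462459564208984, 72.22793579101562), 64.8046875) barz 0.03163324019920364 mean [-7.45115806  9.46900006]
circle [-10.04930964   8.61344959  61.34329379]
circle61 [-9.82990814  8.77862601] world(top center) [0.55607452 0.29137856 0.22595311]
bar ang 156.3325068117511
```

Run:
```python
from h import *
from plant import arm
print([a for a in dir(arm) if a[0]!='_'])
st=arm.state(); M=R.from_rotvec(st["orientation"]).as_matrix(); print(np.round(M,3))
t=load("top0");s=load("side0")
Wt=cloud(t);Ws=cloud(s)
# tray
for n,W,S in(("top",Wt,t),("side",Ws,s)):
    print(n)
    im=S["pixels"].astype(int)
    # table height
    m=(W[...,0]>.25)&(W[...,0]<.7)&(W[...,1]>-.4)&(W[...,1]<.5)&(abs(W[...,2])<.01)
    print(" table z",np.median(W[m][:,2]))
    # rack back board top: 60..85mm high wood? region around rack
    m=(abs(W[...,2]-.072)<.006)&(W[...,0]>.5)&(W[...,0]<.75)&(W[...,1]>-.35)&(W[...,1]<.12)
    p=W[m];r=cv2.minAreaRect(p[:,:2].astype(np.float32)*1000);print(" board",len(p),r)
    m=(abs(W[...,2]-.012)<.005)&(W[...,0]>.5)&(W[...,0]<.75)&(W[...,1]>-.35)&(W[...,1]<.12)
    p=W[m];r=cv2.minAreaRect(p[:,:2].astype(np.float32)*1000);print(" foot",len(p),r)
    m=(abs(W[...,2]-.023)<.006)&(W[...,0]>.3)&(W[...,0]<.6)&(W[...,1]>-.40)&(W[...,1]<.15)
    p=W[m];r=cv2.minAreaRect(p[:,:2].astype(np.float32)*1000);print(" rim",len(p),r)
```

```text
['Unreachable', 'finish_job', 'snapshot', 'state', 'tcp_to_grasp']
[[-0.945 -0.     0.328]
 [-0.328  0.002 -0.945]
 [-0.    -1.    -0.002]]
top
 table z 0.0014335385894494411
 board 463 ((663.8818359375, -76.22737121582031), (149.1390380859375, 433.5171203613281), 13.246455192565918)
 foot 1477 ((623.7217407226562, -115.84220886230469), (469.1862487792969, 247.97340393066406), 89.5239486694336)
 rim 1161 ((429.2358093261719, -123.53744506835938), (263.4898986816406, 518.6331176757812), 1.3473984003067017)
side
 table z -0.00047505576518203405
 board 537 ((671.908203125, -103.67314147949219), (383.1132507324219, 77.85749053955078), 78.27018737792969)
 foot 984 ((618.3237915039062, -116.80549621582031), (464.8097229003906, 247.23741149902344), 88.21404266357422)
 rim 1211 ((425.9289245605469, -129.81292724609375), (257.48919677734375, 508.1813659667969), 2.3507211208343506)
```

Run:
```python
from h import *
t=load("top0");s=load("side0")
crop(t,"t_rack2",300,150,400,205,8)
crop(s,"s_rack2",250,160,315,260,6)
```

```text
(no output)
```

View pics/t_rack2.png

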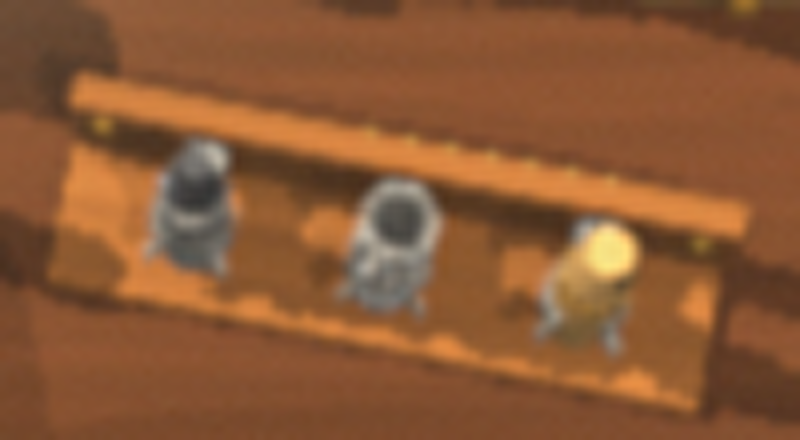

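View pics/s_rack2.png

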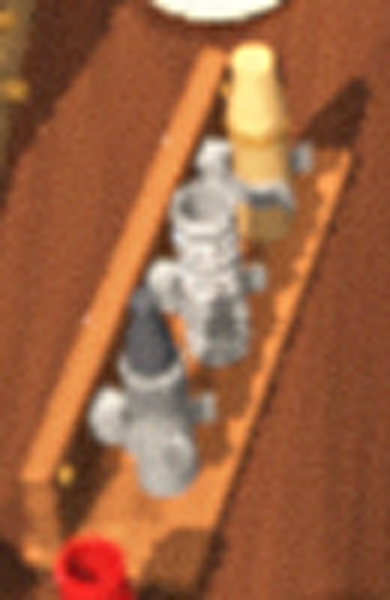

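Run:
```python
from h import *
t=load("top0");s=load("side0")
def T(x,y,h): return onplane(t,300+(x+.5)/8-.5,150+(y+.5)/8-.5,h)
def S(x,y,h): return onplane(s,250+(x+.5)/6-.5,160+(y+.5)/6-.5,h)
def seg(n,a,b):
    d=a-b; print(n,np.round(a,4),np.round(b,4),"len",np.linalg.norm(d),"yaw",np.degrees(np.arctan2(-d[0],d[1])))
seg("T board front top",T(68,107,.072),T(742,238,.072))
seg("T board back top",T(80,72,.072),T(748,205,.072))
seg("T foot front",T(50,285,.012),T(695,412,.012))
seg("S board back top",S(27,475,.072),S(210,48,.072))
seg("S board front",S(55,478,.072),S(228,60,.072))
seg("S foot front",S(210,590,.012),S(350,150,.012))
print("sleeve T",T(402,215,.112),"S",S(205,205,.112))
print("handp T",T(213,155,.138),"S",S(147,290,.138)); print("clamp T",T(610,247,.128),"S",S(255,55,.128))
# tray
def T2(x,y,h): return onplane(t,240+(x+.5)/3.5-.5,130+(y+.5)/3.5-.5,h)
for c in((205,292),(612,278),(627,472),(210,488)): print("rimT",T2(*c,.023))
print("blockT",T2(448,358,.021))
def S2(x,y,h): return onplane(s,200+(x+.5)/4-.5,150+(y+.5)/4-.5,h)
for c in((477,49),(712,49),(748,440),(472,447)): print("rimS",S2(*c,.023))
print("blockS",S2(576,205,.021))
print("patina",T2(92,246,.14),S(0,0,.1)*0+S2(425,465,.14))
```

```text
T board front top [ 0.7126 -0.0113  0.072 ] [ 0.6584 -0.2946  0.072 ] len 0.28837275746255775 yaw -10.816973294903649
T board back top [ 0.7279 -0.0162  0.072 ] [ 0.6727 -0.2975  0.072 ] len 0.28664217725552243 yaw -11.104236651642195
T foot front [ 0.6498 -0.0028  0.012 ] [ 0.5959 -0.2833  0.012 ] len 0.28562505283967066 yaw -10.882100785192316
S board back top [ 0.7212 -0.0121  0.072 ] [ 0.6662 -0.2954  0.072 ] len 0.2885428589016009 yaw -11.005174394287062
S board front [ 0.7082 -0.0109  0.072 ] [ 0.656  -0.2867  0.072 ] len 0.2806966994555359 yaw -10.728273415042954
S foot front [0.6405 0.0052 0.012 ] [ 0.5953 -0.2828  0.012 ] len 0.2914940353030772 yaw -8.930041969463035
sleeve T [ 0.65643398 -0.1489434   0.112     ] S [ 0.65032707 -0.14546869  0.112     ]
handp T [ 0.6735555  -0.07153859  0.138     ] S [ 0.66654739 -0.06738363  0.138     ]
clamp T [ 0.63978854 -0.23115388  0.128     ] S [ 0.63343742 -0.23184413  0.128     ]
rimT [0.54916041 0.02129075 0.023     ]
rimT [ 0.56652996 -0.37729295  0.023     ]
rimT [ 0.37821689 -0.38502482  0.023     ]
rimT [0.36032479 0.01304037 0.023     ]
blockT [ 0.48660092 -0.2154331   0.021     ]
rimS [ 0.56547116 -0.37727686  0.023     ]
rimS [ 0.37375197 -0.38287098  0.023     ]
rimS [0.35909899 0.00984034 0.023     ]
rimS [0.54737796 0.0216955  0.023     ]
blockS [ 0.48119622 -0.2076499   0.021     ]
patina [0.57039987 0.11703002 0.14      ] [0.56723264 0.12094752 0.14      ]
```

```bash
cat >> h.py <<'E'
from scipy.optimize import least_squares as _ls
def pose(st=None):
    from plant import arm
    st=st or arm.state(); return np.array(st["tcp_pos"]),R.from_rotvec(st["orientation"]).as_matrix()
def mk(down,zdir):
    y=np.array(down,float);y/=np.linalg.norm(y);z=np.array(zdir,float);z-=y*(z@y);z/=np.linalg.norm(z);return np.array([np.cross(y,z),y,z]).T
def row(w,d): return R.from_rotvec(np.radians(5)*np.array(w)).as_matrix(),.025*np.array(d)
def plan(p1,M1,N=None,p0=None,M0=None,nd=2):
    if p0 is None: p0,M0=pose()
    w=R.from_matrix(M0.T@M1).as_rotvec()/np.radians(5)
    n=N or 1
    while True:
        wr=np.round(w/n,nd); Rw,_=row(wr,[0,0,0])
        A=np.zeros((3,3));Rk=np.eye(3)
        for k in range(n): A+=Rk;Rk=Rk@Rw
        d=np.round(np.linalg.solve(A,M0.T@(p1-p0))/.025,nd)
        if N or (abs(wr).max()<=1 and abs(d).max()<=1 and np.linalg.norm(wr)<=1.4 and np.linalg.norm(d)<1.6): break
        n+=1
    pts=[];p,M=p0.copy(),M0.copy()
    for k in range(n):
        p=p+M@(.025*d);M=M@Rw;pts.append(p)
    er=np.degrees(R.from_matrix(M.T@M1).magnitude())
    print("N",n,"row",list(np.round(np.r_[wr,d],nd)),"err mm",np.round((p1-p)*1000,1),"deg",round(er,2))
    print(" mid",np.round(pts[n//3],3),np.round(pts[2*n//3],3),"end",np.round(p,4))
    return p,M
def cap(yawdeg=23.5):
    y=np.radians(yawdeg);ax=np.array([-.5*np.cos(y),-.5*np.sin(y),np.sqrt(.75)]);ym=np.array([-np.sin(y),np.cos(y),0]);return np.cross(ym,ax),ym,ax
def show():
    from plant import arm
    s=arm.state();print("t",round(s["time_s"],2),"q",np.round(s["joint_pos"],3),"tcp",np.round(s["tcp_pos"],4),"f",np.round(s["ft_force"],1),"tq",np.round(s["ft_torque"],2),"op",round(s["opening"],3))
def az(a): a=np.radians(a);return np.array([np.cos(a),np.sin(a),0])
E
python3 - <<'E'
from h import *
W1=plan(np.array([.56,-.15,.33]),mk([0,0,-1],az(20)))
xm,ym,ax=cap(); ct=np.array([.557,.2895,.2265])
a=np.radians(67.5);jz=np.cos(a)*xm+np.sin(a)*ym
plan(ct+ax*.10,mk(-ax,jz),None,*W1)
E
```

```text
N 24 row [np.float64(0.0), np.float64(-0.76), np.float64(-0.0), np.float64(-1.0), np.float64(-0.16), np.float64(0.25)] err mm [-2.3 -1.3  2.9] deg 0.34
 mid [ 0.411 -0.487  0.267] [ 0.535 -0.325  0.299] end [ 0.5623 -0.1487  0.3271]
N 14 row [np.float64(0.39), np.float64(-0.99), np.float64(-0.24), np.float64(-0.9), np.float64(-0.0), np.float64(0.91)] err mm [0.4 0.5 1.8] deg 0.5
 mid [0.604 0.005 0.329] [0.577 0.161 0.326] end [0.5107 0.2691 0.3113]
```

Emit:
jog_arm --motion '[[[0,-0.76,0,-1,-0.16,0.25,1],[0,-0.76,0,-1,-0.16,0.25,1],[0,-0.76,0,-1,-0.16,0.25,1],[0,-0.76,0,-1,-0.16,0.25,1],[0,-0.76,0,-1,-0.16,0.25,1],[0,-0.76,0,-1,-0.16,0.25,1],[0,-0.76,0,-1,-0.16,0.25,1],[0,-0.76,0,-1,-0.16,0.25,1]]]' --force 60

```text
time_s: 0.77
tcp_pos: [0.391, -0.5019, 0.2629]
orientation: [-0.79, 1.706, -1.705]
ft_force: [-0.1, 0.1, 0.5]
opening: 1.004
```

Emit:
jog_arm --motion '[[[0,-0.76,0,-1,-0.16,0.25,1],[0,-0.76,0,-1,-0.16,0.25,1],[0,-0.76,0,-1,-0.16,0.25,1],[0,-0.76,0,-1,-0.16,0.25,1],[0,-0.76,0,-1,-0.16,0.25,1],[0,-0.76,0,-1,-0.16,0.25,1],[0,-0.76,0,-1,-0.16,0.25,1],[0,-0.76,0,-1,-0.16,0.25,1]]]'

```text
time_s: 1.43
tcp_pos: [0.5248, -0.3481, 0.2948]
orientation: [-1.123, 1.336, -1.334]
ft_force: [0.9, 1.0, 0.6]
opening: 0.997
```

Emit:
jog_arm --motion '[[[0,-0.76,0,-1,-0.16,0.25,1],[0,-0.76,0,-1,-0.16,0.25,1],[0,-0.76,0,-1,-0.16,0.25,1],[0,-0.76,0,-1,-0.16,0.25,1],[0,-0.76,0,-1,-0.16,0.25,1],[0,-0.76,0,-1,-0.16,0.25,1],[0,-0.76,0,-1,-0.16,0.25,1],[0,-0.76,0,-1,-0.16,0.25,1]]]'

```text
time_s: 2.1
tcp_pos: [0.5623, -0.1477, 0.3269]
orientation: [-1.358, 0.942, -0.941]
ft_force: [-0.3, 0.2, 0.2]
opening: 1.0
```

Run:
```python
from h import *
show()
xm,ym,ax=cap(); ct=np.array([.557,.2895,.2265])
a=np.radians(67.5);jz=np.cos(a)*xm+np.sin(a)*ym
plan(ct+ax*.10,mk(-ax,jz))
```

```text
t 2.1 q [-0.376  0.262  1.414  0.     1.466 -0.734] tcp [ 0.5623 -0.1477  0.3269] f [-0.3  0.2  0.2] tq [-0.01 -0.1  -0.04] op 1.0
N 14 row [np.float64(0.39), np.float64(-0.98), np.float64(-0.24), np.float64(-0.9), np.float64(-0.01), np.float64(0.91)] err mm [ 0.4 -0.9 -1.4] deg 0.43
 mid [0.603 0.006 0.33 ] [0.577 0.162 0.328] end [0.5107 0.2705 0.3145]
```

Emit:
jog_arm --motion '[[[0.39,-0.98,-0.24,-0.9,0,0.91,1],[0.39,-0.98,-0.24,-0.9,0,0.91,1],[0.39,-0.98,-0.24,-0.9,0,0.91,1],[0.39,-0.98,-0.24,-0.9,0,0.91,1],[0.39,-0.98,-0.24,-0.9,0,0.91,1],[0.39,-0.98,-0.24,-0.9,0,0.91,1],[0.39,-0.98,-0.24,-0.9,0,0.91,1]]]'

```text
time_s: 2.68
tcp_pos: [0.6016, 0.0697, 0.3285]
orientation: [-1.397, 0.268, -0.665]
ft_force: [-0.2, 0.3, -0.8]
opening: 1.001
```

Emit:
jog_arm --motion '[[[0.39,-0.98,-0.24,-0.9,0,0.91,1],[0.39,-0.98,-0.24,-0.9,0,0.91,1],[0.39,-0.98,-0.24,-0.9,0,0.91,1],[0.39,-0.98,-0.24,-0.9,0,0.91,1],[0.39,-0.98,-0.24,-0.9,0,0.91,1],[0.39,-0.98,-0.24,-0.9,0,0.91,1],[0.39,-0.98,-0.24,-0.9,0,0.91,1]]]'

```text
time_s: 3.27
tcp_pos: [0.5121, 0.2708, 0.3112]
orientation: [-1.327, -0.38, -0.357]
ft_force: [0.4, 1.2, 0.2]
opening: 1.003
```

Run:
```python
from h import *
from plant import arm
show()
for n in("top","side"):
    s=arm.snapshot(n); np.savez(f"{n}1.npz",**s); p,M=pose()
    print(n,"tcp px",proj(s,p),"captop px",proj(s,[.557,.2895,.2265]))
    u,v=map(int,proj(s,p)); 
    crop(s,n+"1",max(0,u-75),max(0,v-60),u+75,v+60,5)
    print(u-75,v-60)
xm,ym,ax=cap(); ct=np.array([.557,.2895,.2265])
a=np.radians(67.5);jz=np.cos(a)*xm+np.sin(a)*ym
plan(ct+ax*.10,mk(-ax,jz))
```

```text
t 3.27 q [ 0.342  0.018  1.877  0.059  0.722 -1.278] tcp [0.5121 0.2708 0.3112] f [0.4 1.2 0.2] tq [-0.06  0.23 -0.05] op 1.003
top tcp px [199.43498564 210.36417622] captop px [202.72368606 198.02433958]
124 150
side tcp px [326.71213592 279.05810949] captop px [303.21112878 307.92617494]
251 219
N 1 row [np.float64(-0.06), np.float64(-0.03), np.float64(-0.06), np.float64(0.21), np.float64(-0.12), np.float64(-0.02)] err mm [ 0.  -0.  -0.1] deg 0.01
 mid [0.511 0.27  0.313] [0.511 0.27  0.313] end [0.5111 0.2696 0.3132]
```

View pics/top1.png

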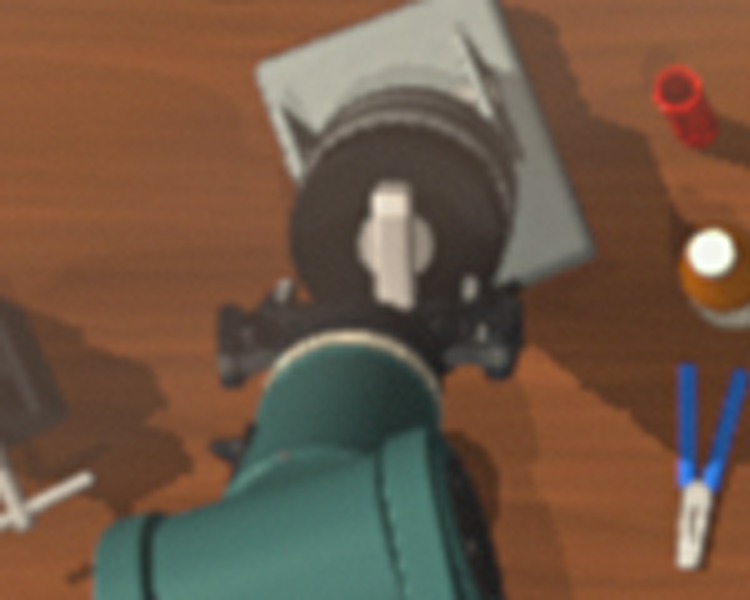

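View pics/side1.png

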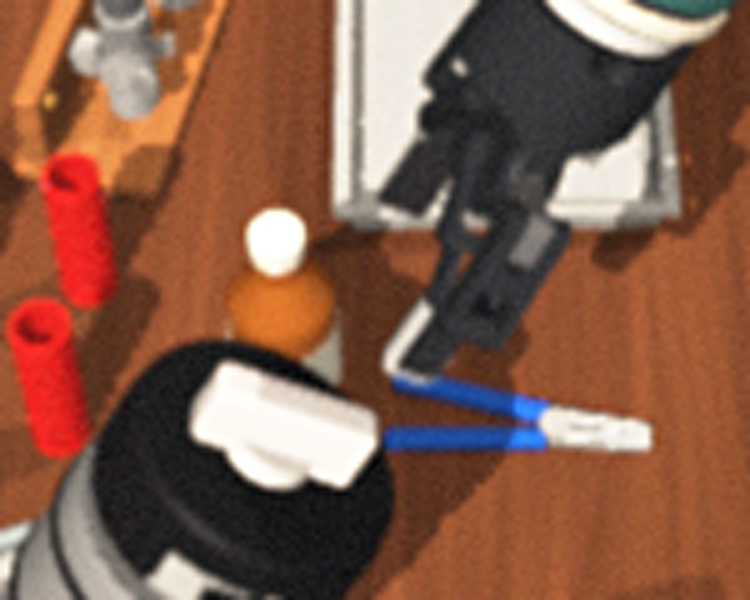

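Run:
```python
from h import *
p,M=pose()
for n in("top","side"):
    s=load(n+"1");L=((cloud(s).reshape(-1,3)-p)@M)*1000
    m=(abs(L[:,0])<30)&(L[:,1]>-60)&(L[:,1]<10)&(abs(L[:,2])<75)
    Q=L[m];print(n,len(Q))
    for sg in(1,-1):
        q=Q[(Q[:,2]*sg>30)]
        for lo in(-50,-40,-30,-20,-10): 
            k=q[(q[:,1]>lo)&(q[:,1]<lo+10)]
            if len(k)>3: print(sg,lo,len(k),"x",np.round(np.percentile(k[:,0],[2,50,98]),1),"z",np.round(np.percentile(k[:,2],[2,50,98]),1))
```

```text
top 46
1 -50 4 x [16.9 17.6 18.9] z [42.8 46.2 47.8]
1 -40 7 x [11.5 14.5 18.1] z [41.3 43.5 53.7]
1 -30 6 x [13.4 17.1 18. ] z [42.3 45.7 54.4]
-1 -40 5 x [13.6 15.7 18.4] z [-56.  -50.9 -46.3]
-1 -30 5 x [14.1 14.5 18.3] z [-55.7 -50.7 -46. ]
side 353
1 -50 33 x [-6.8  4.8  8.9] z [45.3 51.8 59.5]
1 -40 48 x [-9.7  1.6  8.7] z [46.8 55.  59. ]
1 -30 44 x [-10.1   2.9   8.7] z [45.8 54.9 58.2]
1 -20 15 x [-8.6  4.1  7.8] z [45.8 50.  53.6]
-1 -50 44 x [-8.7  2.8  9.9] z [-47.6 -41.  -38.8]
-1 -40 42 x [-12.1  -0.9   9.1] z [-46.  -41.4 -38.2]
-1 -30 45 x [-12.1  -0.5   9.4] z [-45.7 -40.9 -39.1]
-1 -20 32 x [-12.9  -1.4   8.7] z [-43.8 -41.4 -39.5]
```

Emit:
jog_arm --motion '[[[-0.06,-0.03,-0.06,0.19,-0.12,0,1],[0,0,0,0,0.8,0,0.8],[0,0,0,0,0.8,0,0.7],[0,0,0,0,0.8,0,0.6],[0,0,0,0,0.8,0,0.5],[0,0,0,0,0.6,0,0.5],[0,0,0,0,0,0,0.5]]]'

```text
time_s: 3.95
tcp_pos: [0.5614, 0.2866, 0.2317]
orientation: [-1.336, -0.377, -0.362]
ft_force: [1.0, 0.3, -0.3]
opening: 0.496
```

Run:
```python
from h import *
from plant import arm
show()
xm,ym,ax=cap(); ct=np.array([.5571,.2897,.2265])
p,M=pose(); print("above top",(p-ct)@ax*1000,"tool xz off",M.T@(ct-p)*1000)
for n in("top","side"):
    s=arm.snapshot(n); np.savez(f"{n}2.npz",**s)
    u,v=map(int,proj(s,ct)); crop(s,n+"2",u-60,v-50,u+60,v+50,6)
a=np.radians(67.5);jz=np.cos(a)*xm+np.sin(a)*ym
plan(ct+ax*.0035,mk(-ax,jz))
```

```text
t 3.95 q [ 0.346  0.193  1.895  0.054  0.529 -1.274] tcp [0.5614 0.2866 0.2317] f [ 1.   0.3 -0.3] tq [-0.11  0.24 -0.01] op 0.496
above top 3.1449858273560145 tool xz off [-6.33949091  3.11491353  2.33807372]
N 1 row [np.float64(0.03), np.float64(-0.07), np.float64(0.07), np.float64(-0.28), np.float64(0.07), np.float64(0.06)] err mm [-0.1  0.1 -0.1] deg 0.03
 mid [0.556 0.289 0.23 ] [0.556 0.289 0.23 ] end [0.5556 0.2889 0.2296]
```

View pics/side2.png

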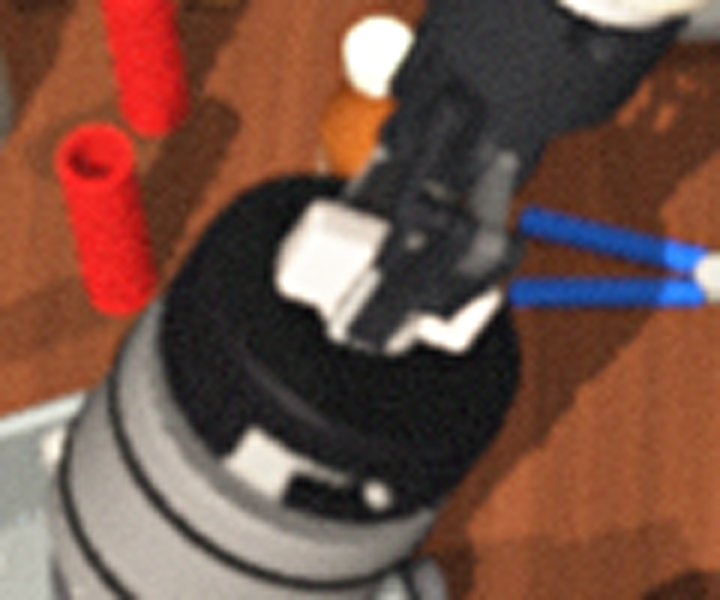

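Emit:
jog_arm --motion '[[[0.03,-0.07,0.07,-0.28,0.04,0.06,0.5],[0,0,0,0,0,0,0.5]]]'

```text
time_s: 4.22
tcp_pos: [0.5535, 0.2892, 0.2307]
orientation: [-1.333, -0.382, -0.353]
ft_force: [-0.8, -0.3, -0.7]
opening: 0.5
```

Run:
```python
from h import *
show()
xm,ym,ax=cap(); ct=np.array([.5571,.2897,.2265])
p,M=pose(); print("above top",(p-ct)@ax*1000,"tool xz off",M.T@(ct-p)*1000)
a=np.radians(67.5);jz=np.cos(a)*xm+np.sin(a)*ym
plan(ct+ax*.0035,mk(-ax,jz))
```

```text
t 4.22 q [ 0.353  0.187  1.906  0.06   0.526 -1.281] tcp [0.5535 0.2892 0.2307] f [-0.8 -0.3 -0.7] tq [-0.15  0.21  0.  ] op 0.5
above top 5.3494913850176875 tool xz off [ 1.23424988  5.34818983 -0.52275126]
N 1 row [np.float64(-0.02), np.float64(0.02), np.float64(-0.01), np.float64(0.05), np.float64(0.07), np.float64(-0.02)] err mm [ 0.   0.  -0.1] deg 0.04
 mid [0.555 0.289 0.23 ] [0.555 0.289 0.23 ] end [0.5555 0.289  0.2296]
```

Emit:
jog_arm --motion '[[[-0.02,0.02,0,0.03,0.06,0,0.4],[0,0,0,0,0,0,0.3],[0,0,0,0,0,0,0.1],[0,0,0,0,0,0,0.1],[0,0,0,0,0,0,0.1],[0,0,0,0,0,0,0.1]]]' --force 25

```text
time_s: 4.72
tcp_pos: [0.5557, 0.2897, 0.2299]
orientation: [-1.334, -0.381, -0.355]
ft_force: [-2.8, -2.4, 4.3]
opening: 0.226
```

Run:
```python
from h import *
show()
xm,ym,ax=cap(); ct=np.array([.5571,.2897,.2265])
p,M=pose(); print("above top",(p-ct)@ax*1000,"tool xz off",M.T@(ct-p)*1000)
from plant import arm
print("force tool",M.T@arm.state()["ft_force"])
```

```text
t 4.72 q [ 0.354  0.191  1.903  0.056  0.524 -1.275] tcp [0.5557 0.2897 0.2299] f [-2.8 -2.4  4.3] tq [-0.24  0.22 -0.1 ] op 0.226
above top 3.560806647060211 tool xz off [-0.29980575  3.56073225 -0.72071742]
force tool [-0.45573391 -5.45322795 -1.33000048]
```

Emit:
jog_arm --motion '[[[0,0,0,0,0,0,0.1],[0,0,0,0,0,0,0.1],[0,0,0,0,0.1,0,0.1],[0,0,0,0,0.1,0,0.1],[0,0,0,0,0.08,0,0.1],[0,0,0,0,0,0,0.1]]]' --force 90

```text
time_s: 5.22
tcp_pos: [0.559, 0.2911, 0.2237]
orientation: [-1.334, -0.381, -0.355]
ft_force: [-5.4, -4.0, 9.8]
opening: 0.217
```

```bash
cat >> h.py <<'E'
def capst():
    from plant import arm
    xm,ym,ax=cap(); ct=np.array([.5571,.2897,.2265]);p,M=pose();st=arm.state();show()
    print("above top",(p-ct)@ax*1000,"off xm,ym",np.round([(p-ct)@xm*1000,(p-ct)@ym*1000],2),"ang",np.degrees(np.arctan2(M[:,2]@ym,M[:,2]@xm)),"tilt err",np.degrees(np.arccos(-M[:,1]@ax)),"f m",np.round([st["ft_force"]@e for e in(xm,ym,ax)],1),"tq ax",round(st["ft_torque"]@ax,2))
E
python3 - <<'E'
from h import *
capst()
E
```

```text
t 5.22 q [ 0.354  0.205  1.904  0.056  0.51  -1.276] tcp [0.559  0.2911 0.2237] f [-5.4 -4.   9.8] tq [-0.25  0.27 -0.14] op 0.217
above top -3.5974848692763817 off xm,ym [0.58 0.52] ang 67.491046947519 tilt err 0.0409605025840605 f m [-0.8 -1.5 11.7] tq ax -0.06
```

Emit:
jog_arm --motion '[[[0,0,0,0,0.06,0,0.1],[0,0,0,0,0,0,0.1]]]'

```text
time_s: 5.38
tcp_pos: [0.5595, 0.2913, 0.2227]
orientation: [-1.334, -0.381, -0.355]
ft_force: [-6.4, -3.3, 10.1]
opening: 0.221
```

Run:
```python
from h import *
capst()
from plant import arm
for n in("side","top"):
    s=arm.snapshot(n); np.savez(f"{n}3.npz",**s)
    # cap top plane height along axis
    xm,ym,ax=cap();ct=np.array([.5571,.2897,.2265])
    for k in("0","3"):
        S=load(n+k);L=(cloud(S).reshape(-1,3)-ct)@np.array([xm,ym,ax]).T*1000
        r=np.hypot(L[:,0],L[:,1]);m=(r<58)&(r>30)&(L[:,1]*(1 if n=="side" else -1)>15)&(L[:,0]>-30)&(abs(L[:,2])<14)
        print(n,k,m.sum(),np.median(L[m,2]))
```

```text
t 5.38 q [ 0.354  0.207  1.904  0.057  0.508 -1.276] tcp [0.5595 0.2913 0.2227] f [-6.4 -3.3 10.1] tq [-0.36  0.31 -0.09] op 0.221
above top -4.677495132896102 off xm,ym [0.59 0.53] ang 67.49533103996443 tilt err 0.04672613472047816 f m [-1.2 -0.5 12.3] tq ax 0.02
side 0 449 -0.5284627459405222
side 3 443 -9.357755302583033
top 0 287 0.5208408749345114
top 3 243 -7.75971856833942
```

Emit:
jog_arm --motion '[[[0,0,0,0,-0.03,0,0.1],[0,-0.75,0,0,0,0,0.1],[0,-0.75,0,0,0,0,0.1],[0,-0.75,0,0,0,0,0.1],[0,-0.75,0,0,0,0,0.1],[0,-0.75,0,0,0,0,0.1],[0,0,0,0,0,0,0.1]]]'

```text
time_s: 6.07
tcp_pos: [0.5588, 0.2913, 0.2231]
orientation: [-1.395, -0.656, -0.132]
ft_force: [-7.6, -2.7, 9.7]
opening: 0.22
```

Run:
```python
from h import *
capst()
```

```text
t 6.07 q [ 0.354  0.205  1.905  0.057  0.509 -1.606] tcp [0.5588 0.2913 0.2231] f [-7.6 -2.7  9.7] tq [-0.25  0.49  0.07] op 0.22
above top -4.02647094898555 off xm,ym [0.17 0.76] ang 86.4274631812139 tilt err 0.008297041838362383 f m [-2.1  0.6 12.4] tq ax 0.07
```

Emit:
jog_arm --motion '[[[0,-0.75,0,0,0,0,0.1],[0,-0.75,0,0,0,0,0.1],[0,-0.75,0,0,0,0,0.1],[0,-0.75,0,0,0,0,0.1],[0,-0.75,0,0,0,0,0.1],[0,-0.75,0,0,0,0,0.1],[0,-0.75,0,0,0,0,0.1],[0,0,0,0,0,0,0.1]]]'

```text
time_s: 6.73
tcp_pos: [0.5586, 0.2913, 0.223]
orientation: [-1.436, -1.032, 0.194]
ft_force: [-7.8, -2.6, 9.4]
opening: 0.224
```

Run:
```python
from h import *
capst()
from plant import arm
s=arm.snapshot("side"); np.savez("side4.npz",**s); crop(s,"side4",240,240,380,360,5)
```

```text
t 6.73 q [ 0.355  0.205  1.905  0.057  0.51  -2.064] tcp [0.5586 0.2913 0.223 ] f [-7.8 -2.6  9.4] tq [-0.18  0.42  0.2 ] op 0.224
above top -4.066613464417614 off xm,ym [0.02 0.86] ang 112.66751722605645 tilt err 0.018778743728235344 f m [-2.3  0.7 12.3] tq ax 0.17
```

View pics/side4.png

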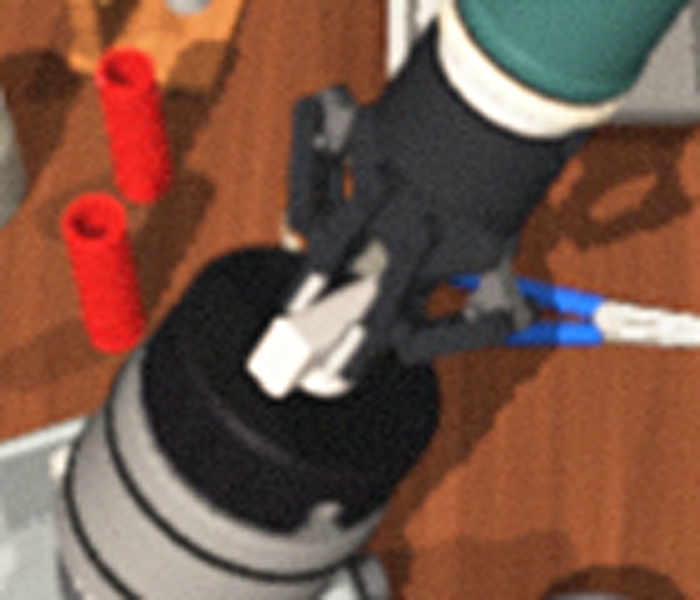

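Emit:
jog_arm --motion '[[[0,0,0,0,-0.2,0,0.1],[0,0,0,0,-0.3,0,0.1],[0,0,0,0,-0.3,0,0.1],[0,0,0,0,0,0,0.1]]]'

```text
time_s: 7.12
tcp_pos: [0.5493, 0.2872, 0.2403]
orientation: [-1.436, -1.029, 0.192]
ft_force: [-0.7, 0.7, -2.3]
opening: 0.219
```

Run:
```python
from h import *
capst()
```

```text
t 7.12 q [ 0.353  0.167  1.902  0.054  0.551 -2.059] tcp [0.5493 0.2872 0.2403] f [-0.7  0.7 -2.3] tq [0.1  0.35 0.1 ] op 0.219
above top 16.047322650201313 off xm,ym [-0.17  0.78] ang 112.48143693541004 tilt err 0.042074090729540416 f m [-1.5  0.9 -1.8] tq ax -0.03
```

Run:
```python
from h import *
p,M=pose()
p1=p-M[:,1]*.09
print(p1)
W=plan(np.array([.458,-.077,.29]),mk([0,0,-1],az(92)),None,p1,M)
plan(np.array([.458,-.077,.060]),mk([0,0,-1],az(92)),None,*W)
```

```text
[0.50807498 0.26924131 0.31828589]
N 12 row [np.float64(0.0), np.float64(0.72), np.float64(0.51), np.float64(-0.68), np.float64(-0.01), np.float64(-0.99)] err mm [ 0.9 -0.5  1.3] deg 0.37
 mid [0.521 0.121 0.303] [0.496 0.005 0.292] end [ 0.4571 -0.0765  0.2887]
N 10 row [np.float64(0.0), np.float64(-0.01), np.float64(0.0), np.float64(0.0), np.float64(0.91), np.float64(0.0)] err mm [ 0.2  0.  -1.2] deg 0.3
 mid [ 0.457 -0.077  0.198] [ 0.458 -0.077  0.129] end [ 0.4578 -0.077   0.0612]
```

Emit:
jog_arm --motion '[[[0,0,0,0,-0.4,0,0.1],[0,0,0,0,-0.6,0,0.1],[0,0,0,0,-0.7,0,0.1],[0,0,0,0,-0.7,0,0.1],[0,0,0,0,-0.6,0,0.1],[0,0,0,0,-0.4,0,0.1],[0,0,0,0,-0.2,0,0.1],[0,0.54,0.38,-0.51,0,-0.74,0.1]]]'

```text
time_s: 7.78
tcp_pos: [0.5119, 0.2489, 0.3156]
orientation: [-1.45, -0.969, 0.183]
ft_force: [0.0, 0.2, -3.7]
opening: 0.221
```

Emit:
jog_arm --motion '[[[0,0.54,0.38,-0.51,0,-0.74,0.1],[0,0.54,0.38,-0.51,0,-0.74,0.1],[0,0.54,0.38,-0.51,0,-0.74,0.1],[0,0.54,0.38,-0.51,0,-0.74,0.1],[0,0.54,0.38,-0.51,0,-0.74,0.1],[0,0.54,0.38,-0.51,0,-0.74,0.1],[0,0.54,0.38,-0.51,0,-0.74,0.1]]]'

```text
time_s: 8.37
tcp_pos: [0.5169, 0.091, 0.2963]
orientation: [-1.535, -0.527, 0.106]
ft_force: [0.6, -0.6, -4.1]
opening: 0.216
```

Emit:
jog_arm --motion '[[[0,0.54,0.38,-0.51,0,-0.74,0.1],[0,0.54,0.38,-0.51,0,-0.74,0.1],[0,0.54,0.38,-0.51,0,-0.74,0.1],[0,0.54,0.38,-0.51,0,-0.74,0.1],[0,0.54,0.38,-0.51,0,-0.74,0.1],[0,0.54,0.38,-0.51,0,-0.74,0.1],[0,0.54,0.38,-0.51,0,-0.74,0.1],[0,0.54,0.38,-0.51,0,-0.74,0.1]]]'

```text
time_s: 9.03
tcp_pos: [0.455, -0.0759, 0.2844]
orientation: [-1.572, -0.025, 0.018]
ft_force: [0.1, -0.1, -4.3]
opening: 0.219
```

Emit:
jog_arm --motion '[[[0,0,0,0,0,0,0.1],[0,0,0,0,0,0,0.1]]]'

```text
time_s: 9.2
tcp_pos: [0.4555, -0.0756, 0.2844]
orientation: [-1.571, -0.027, 0.017]
ft_force: [0.5, 0.9, -3.5]
opening: 0.217
```

Run:
```python
from h import *
from plant import arm
show()
for n in("side","top"):
    s=arm.snapshot(n); np.savez(f"{n}5.npz",**s); cv2.imwrite(f"pics/{n}5.png",s["pixels"])
plan(np.array([.458,-.077,.15]),mk([0,0,-1],az(92)))
```

```text
t 9.2 q [-3.150e-01  1.030e-01  1.721e+00  1.000e-03  1.312e+00 -1.915e+00] tcp [ 0.4555 -0.0756  0.2844] f [ 0.5  0.9 -3.5] tq [ 0.02 -0.02 -0.  ] op 0.217
N 6 row [np.float64(0.0), np.float64(-0.01), np.float64(0.01), np.float64(0.01), np.float64(0.9), np.float64(-0.02)] err mm [0.3 0.4 0.3] deg 0.09
 mid [ 0.457 -0.076  0.217] [ 0.457 -0.077  0.172] end [ 0.4577 -0.0774  0.1497]
```

View pics/side5.png

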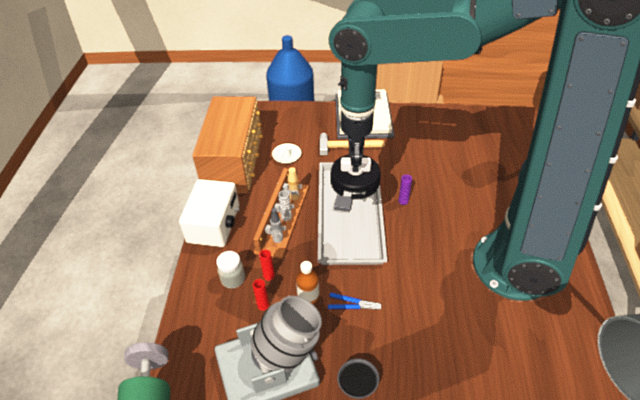

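View pics/top5.png

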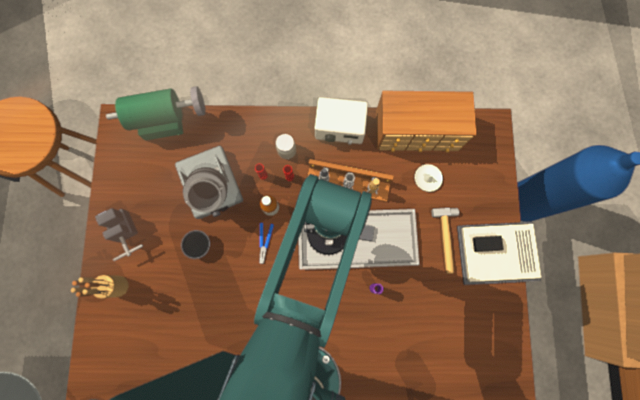

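Run:
```python
from h import *
p,M=pose()
s=load("side5");W=cloud(s);L=W.reshape(-1,3)-p
r=np.hypot(L[:,0],L[:,1])
m=(r<75)&(L[:,2]>-.075)&(L[:,2]<.01)&(r<.07)
Q=L[m]
q=Q[(np.hypot(Q[:,0],Q[:,1])>.03)&(np.hypot(Q[:,0],Q[:,1])<.055)]
print("cap top hist",np.histogram(q[:,2]*1000,bins=np.arange(-60,12,4)))
q=q[abs(q[:,2]-np.median(q[:,2]))<.004];print(len(q),np.median(q[:,2]), np.linalg.lstsq(np.c_[q[:,:2],np.ones(len(q))],q[:,2],rcond=None)[0])
print("foot min",np.percentile(Q[:,2],[0.5,2,5])*1000, "r at skirt", np.percentile(np.hypot(Q[:,0],Q[:,1])[Q[:,2]<-.02],[5,50,95]))
# mouth rim: height scan for both cams
xm,ym,ax=cap();mo=np.array([.5571,.2897,.2265])-ax*.021
for n in("top5","side5"):
    S=load(n);l=(cloud(S).reshape(-1,3)-mo)@np.array([xm,ym,ax]).T*1000
    rr=np.hypot(l[:,0],l[:,1]);k=(rr<56)&(rr>38)&(abs(l[:,2])<8);a=l[k];print(n,len(a),"z",np.percentile(a[:,2],[5,50,95]))
    a=a[abs(a[:,2]-np.percentile(a[:,2],80))<3]
    f=_ls(lambda q:np.clip(abs(np.hypot(a[:,0]-q[0],a[:,1]-q[1])-46.5)-3.5,0,None)+0.01*(np.hypot(a[:,0]-q[0],a[:,1]-q[1])-46.5),[0,0],loss="soft_l1");print(len(a),f.x)
```

```text
cap top hist (array([  0,   0,   1,   3,  10,  10,   1,   0,   0,   0,   0,   0,  18,
       355, 157,   8,   6]), array([-60, -56, -52, -48, -44, -40, -36, -32, -28, -24, -20, -16, -12,
        -8,  -4,   0,   4,   8]))
520 -0.004976141395920536 [ 0.00432481 -0.00563121 -0.00489812]
foot min [-48.66235198 -46.17274954 -42.64232559] r at skirt [0.0539705  0.06007206 0.06457026]
top5 255 z [-6.59520914 -0.59721487  4.10382447]Traceback (most recent call last):
  File "<stdin>", line 17, in <module>
NameError: name '_ls' is not defined
```

Emit:
jog_arm --motion '[[[0,0,0,0.01,0.6,-0.02,0.1],[0,-0.01,0.01,0.01,0.9,-0.02,0.1],[0,-0.01,0.01,0.01,0.9,-0.02,0.1],[0,-0.01,0.01,0.01,0.9,-0.02,0.1],[0,-0.01,0.01,0.01,0.9,-0.02,0.1],[0,-0.01,0.01,0.01,0.9,-0.02,0.1],[0,-0.01,0,0,0.9,-0.02,0.1],[0,0,0,0,0.7,0,0.1]]]'

```text
time_s: 9.97
tcp_pos: [0.4576, -0.0774, 0.1163]
orientation: [-1.571, -0.03, 0.027]
ft_force: [1.5, -0.3, -3.4]
opening: 0.213
```

Emit:
jog_arm --motion '[[[0,0,0,0,0.7,0,0.1],[0,0,0,0,0.6,0,0.1],[0,0,0,0,0.6,0,0.1],[0,0,0,0,0.4,0,0.1],[0,0,0,0,0,0,0.1]]]'

```text
time_s: 10.38
tcp_pos: [0.4569, -0.0773, 0.0585]
orientation: [-1.571, -0.028, 0.029]
ft_force: [0.2, 0.1, -3.6]
opening: 0.219
```

Run:
```python
from h import *
from plant import arm
show()
for n in("side",):
    s=arm.snapshot(n); np.savez(f"{n}6.npz",**s); crop(s,n+"6",300,140,410,280,4)
plan(np.array([.458,-.077,.055]),mk([0,0,-1],az(92)))
```

```text
t 10.38 q [-0.317  0.415  1.98  -0.     0.747 -1.924] tcp [ 0.4569 -0.0773  0.0585] f [ 0.2  0.1 -3.6] tq [0.02 0.06 0.03] op 0.219
N 1 row [np.float64(0.01), np.float64(0.02), np.float64(0.01), np.float64(0.03), np.float64(0.18), np.float64(0.02)] err mm [-0.1  0.1 -0. ] deg 0.03
 mid [ 0.458 -0.077  0.055] [ 0.458 -0.077  0.055] end [ 0.4581 -0.0771  0.055 ]
```

View pics/side6.png

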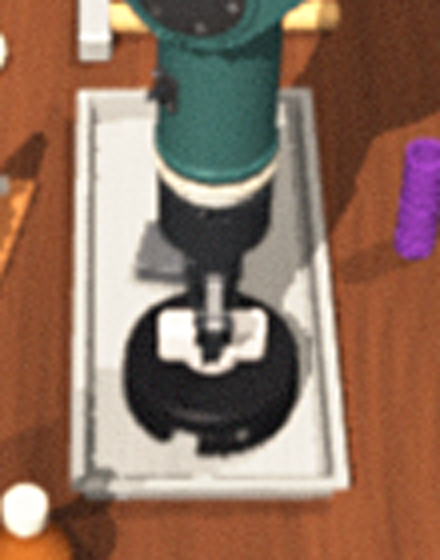

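Emit:
jog_arm --motion '[[[0,0,0,0,0.12,0,0.1],[0,0,0,0,0.08,0,0.1],[0,0,0,0,0.06,0,0.1],[0,0,0,0,0,0,0.1]]]'

```text
time_s: 10.77
tcp_pos: [0.458, -0.0786, 0.054]
orientation: [-1.572, -0.03, 0.026]
ft_force: [0.7, 1.0, -3.7]
opening: 0.211
```

Emit:
jog_arm --motion '[[[0,0,0,0,0.06,0,0.1],[0,0,0,0,0,0,0.1]]]'

```text
time_s: 10.93
tcp_pos: [0.4579, -0.0786, 0.0523]
orientation: [-1.572, -0.029, 0.026]
ft_force: [0.6, -0.5, -4.2]
opening: 0.219
```

Emit:
jog_arm --motion '[[[0,0,0,0,0.06,0,0.1],[0,0,0,0,0,0,0.1]]]'

```text
time_s: 11.1
tcp_pos: [0.458, -0.0787, 0.0508]
orientation: [-1.572, -0.029, 0.025]
ft_force: [0.6, 0.3, -3.3]
opening: 0.217
```

Emit:
jog_arm --motion '[[[0,0,0,0,0.06,0,0.1],[0,0,0,0,0,0,0.1]]]'

```text
time_s: 11.27
tcp_pos: [0.4581, -0.0789, 0.0505]
orientation: [-1.572, -0.03, 0.025]
ft_force: [-3.8, -1.7, 15.6]
opening: 0.218
```

Emit:
jog_arm --motion '[[[0,0,0,0,0.04,0,0.1],[0,0,0,0,0,0,0.1]]]'

```text
time_s: 11.43
tcp_pos: [0.4581, -0.0789, 0.0505]
orientation: [-1.573, -0.03, 0.025]
ft_force: [-6.0, 0.1, 30.0]
opening: 0.223
```

Emit:
jog_arm --motion '[[[0,0,0,0,-0.06,0,0.1],[0,0,0,0,0,0,0.1],[0,0,0,0,0,0,0.3],[0,0,0,0,0,0,0.5],[0,0,0,0,0,0,0.6]]]'

```text
time_s: 11.85
tcp_pos: [0.4579, -0.0786, 0.0496]
orientation: [-1.572, -0.029, 0.026]
ft_force: [-0.7, -0.0, 0.5]
opening: 0.578
```

Run:
```python
from h import *
show()
```

```text
t 11.85 q [-3.180e-01  4.320e-01  1.987e+00 -1.000e-03  7.210e-01 -1.924e+00] tcp [ 0.4579 -0.0786  0.0496] f [-0.7 -0.   0.5] tq [ 0.06 -0.   -0.03] op 0.578
```

Released; go straight up and plan the sleeve approach.

Emit:
jog_arm --motion '[[[0,0,0,0,-0.3,0,0.6],[0,0,0,0,-0.7,0,0.6],[0,0,0,0,-1,0,0.6],[0,0,0,0,-1,0,0.6],[0,0,0,0,-1,0,0.6],[0,0,0,0,-1,0,0.6],[0,0,0,0,-0.6,0,0.6],[0,0,0,0,0,0,0.6]]]'

```text
time_s: 12.52
tcp_pos: [0.4597, -0.0791, 0.1933]
orientation: [-1.574, -0.034, 0.021]
ft_force: [-0.1, -0.4, -0.5]
opening: 0.597
```

Run:
```python
from h import *
from plant import arm
show()
s=arm.snapshot("side"); np.savez("side7.npz",**s); crop(s,"side7",250,140,410,280,5)
sl=np.array([.6530,-.1470,0])
plan(np.r_[sl[:2],.19],mk([0,0,-1],az(79.1)))
```

```text
t 12.52 q [-3.180e-01  2.050e-01  1.843e+00 -1.000e-03  1.085e+00 -1.924e+00] tcp [ 0.4597 -0.0791  0.1933] f [-0.1 -0.4 -0.5] tq [-0.   -0.01 -0.02] op 0.597
N 8 row [np.float64(0.0), np.float64(0.32), np.float64(0.01), np.float64(0.99), np.float64(0.01), np.float64(-0.28)] err mm [ 0.5 -0.1 -0.4] deg 0.17
 mid [ 0.533 -0.099  0.191] [ 0.606 -0.126  0.191] end [ 0.6525 -0.1469  0.1904]
```

View pics/side7.png

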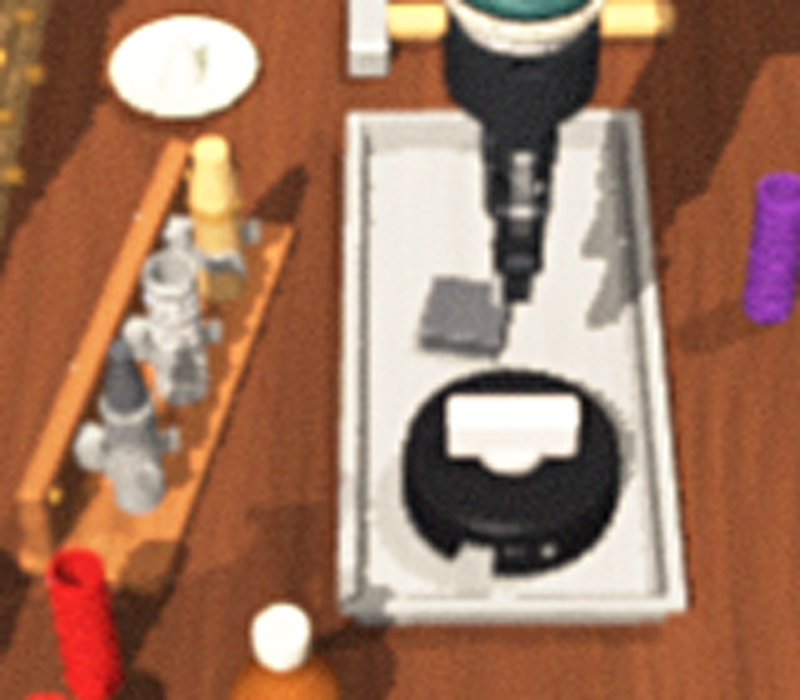

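Emit:
jog_arm --motion '[[[0,0.32,0,1,0,-0.28,0.6],[0,0.32,0,1,0,-0.28,0.6],[0,0.32,0,1,0,-0.28,0.6],[0,0.32,0,1,0,-0.28,0.6],[0,0.32,0,1,0,-0.28,0.6],[0,0.32,0,1,0,-0.28,0.6],[0,0.32,0,1,0,-0.28,0.6],[0,0.32,0,1,0,-0.28,0.6]]]'

```text
time_s: 13.23
tcp_pos: [0.6533, -0.1466, 0.1881]
orientation: [-1.566, 0.15, -0.148]
ft_force: [0.3, 0.6, -0.7]
opening: 0.6
```

Emit:
jog_arm --motion '[[[0,0,0,0,0,0,0.6],[0,0,0,0,0,0,0.6]]]'

```text
time_s: 13.4
tcp_pos: [0.6531, -0.1469, 0.188]
orientation: [-1.566, 0.148, -0.148]
ft_force: [-0.5, 1.0, -0.0]
opening: 0.6
```

Run:
```python
from h import *
from plant import arm
show()
p,M=pose()
for n in("side","top"):
    s=arm.snapshot(n); np.savez(f"{n}8.npz",**s);u,v=map(int,proj(s,[.653,-.147,.13])); crop(s,n+"8",u-60,v-50,u+60,v+50,6); print(n,u-60,v-50, proj(s,p), proj(s,p+M[:,2]*.0255-[0,0,-.002]),proj(s,p-M[:,2]*.0255-[0,0,-.002]))
sl=np.array([.6530,-.1470,0])
plan(np.r_[sl[:2],.12],mk([0,0,-1],az(79.1)))
```

```text
t 13.4 q [-3.240e-01  4.950e-01  1.398e+00 -1.000e-03  1.249e+00 -1.706e+00] tcp [ 0.6531 -0.1469  0.188 ] f [-0.5  1.  -0. ] tq [0.05 0.   0.02] op 0.6
side 222 138 [280.67301785 174.06444422] [277.85898348 179.98244301] [283.30410497 167.24803977]
top 289 126 [351.00045723 171.16638316] [342.87368911 169.40603865] [359.23651773 172.57837887]
N 3 row [np.float64(0.0), np.float64(0.01), np.float64(-0.01), np.float64(0.02), np.float64(0.91), np.float64(-0.01)] err mm [ 0.2  0.1 -0.3] deg 0.08
 mid [ 0.652 -0.147  0.143] [ 0.653 -0.147  0.12 ] end [ 0.6528 -0.1471  0.1203]
```

View pics/side8.png

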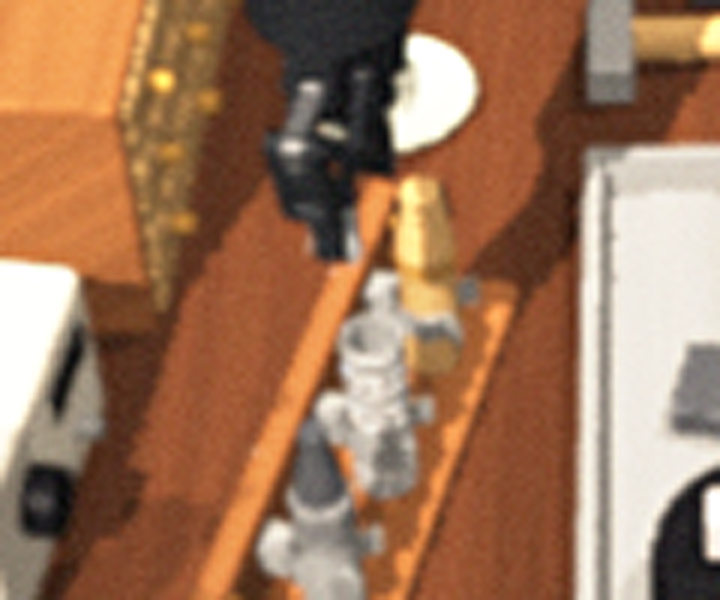

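View pics/top8.png

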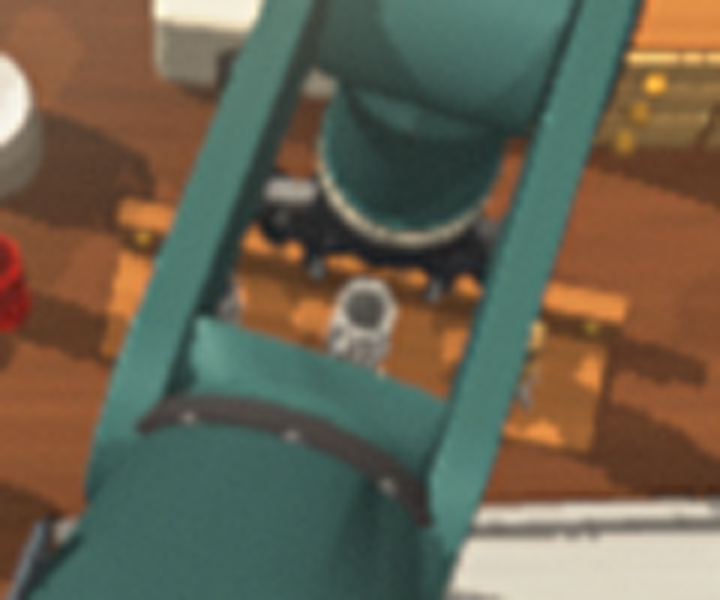

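Emit:
jog_arm --motion '[[[0,0,0,0,0.9,0,0.6],[0,0,0,-0.03,0.9,0,0.6],[0,0,0,0,0.9,0,0.6],[0,0,0,0,0.9,0,0.6],[0,0,0,0,0.7,0,0.6],[0,0,0,0,0.4,0,0.6],[0,0,0,0,0,0,0.6]]]'

```text
time_s: 14.08
tcp_pos: [0.6497, -0.1455, 0.0701]
orientation: [-1.565, 0.15, -0.145]
ft_force: [-0.2, 0.0, -0.3]
opening: 0.603
```

Run:
```python
from h import *
from plant import arm
show()
p,M=pose()
for n in("side",):
    s=arm.snapshot(n); np.savez(f"{n}9.npz",**s);u,v=map(int,proj(s,[.653,-.147,.1])); crop(s,n+"9",u-50,v-40,u+50,v+50,7)
plan(np.r_[.652,-.147,.0605],mk([0,0,-1],az(79.1)))
```

```text
t 14.08 q [-3.240e-01  6.150e-01  1.506e+00 -1.000e-03  1.023e+00 -1.706e+00] tcp [ 0.6497 -0.1455  0.0701] f [-0.2  0.  -0.3] tq [-0.03  0.03  0.01] op 0.603
N 1 row [np.float64(0.0), np.float64(0.03), np.float64(-0.01), np.float64(0.05), np.float64(0.45), np.float64(-0.03)] err mm [-0.1 -0.1 -0. ] deg 0.03
 mid [ 0.652 -0.147  0.061] [ 0.652 -0.147  0.061] end [ 0.6521 -0.1469  0.0605]
```

View pics/side9.png

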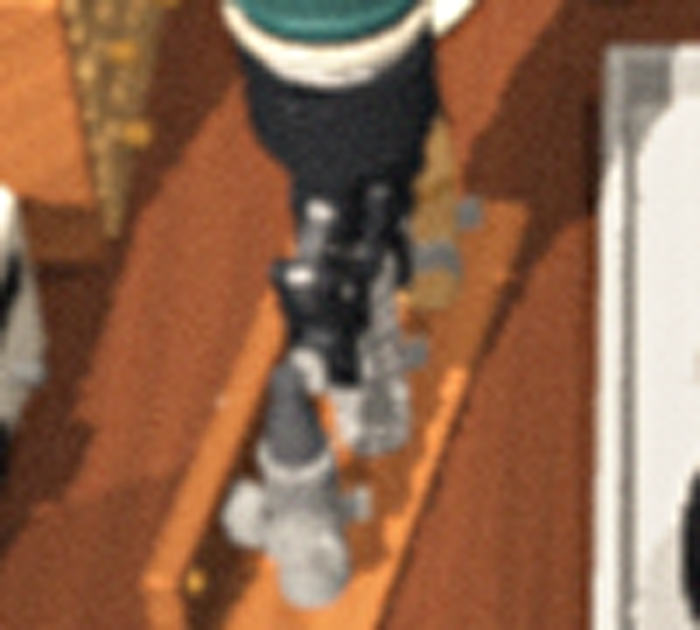

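Emit:
jog_arm --motion '[[[0,0.02,0,0.05,0.2,-0.03,0.6],[0,0,0,0,0.18,0,0.6],[0,0,0,0,0,0,0.6]]]'

```text
time_s: 14.38
tcp_pos: [0.654, -0.1478, 0.0634]
orientation: [-1.567, 0.147, -0.152]
ft_force: [-1.5, -0.3, 0.1]
opening: 0.599
```

Run:
```python
from h import *
show()
p,M=pose();print(np.round(M,4))
plan(np.r_[.652,-.147,.0605],mk([0,0,-1],az(79.1)))
```

```text
t 14.38 q [-3.250e-01  6.260e-01  1.505e+00 -1.000e-03  1.007e+00 -1.705e+00] tcp [ 0.654  -0.1478  0.0634] f [-1.5 -0.3  0.1] tq [0.01 0.   0.05] op 0.599
[[ 9.82e-01  2.70e-03  1.89e-01]
 [-1.89e-01 -1.50e-03  9.82e-01]
 [ 2.90e-03 -1.00e+00 -9.00e-04]]
N 1 row [np.float64(0.01), np.float64(0.0), np.float64(0.03), np.float64(-0.08), np.float64(0.12), np.float64(0.02)] err mm [-0.1 -0.1  0.1] deg 0.02
 mid [ 0.652 -0.147  0.06 ] [ 0.652 -0.147  0.06 ] end [ 0.6521 -0.1469  0.0604]
```

Emit:
jog_arm --motion '[[[0,0,0,-0.04,0.08,0,0.5],[0,0,0,0,0,0,0.4],[0,0,0,0,0,0,0.3],[0,0,0,0,0,0,0.25],[0,0,0,0,0,0,0.2],[0,0,0,0,0,0,0.2]]]' --force 30

```text
time_s: 14.88
tcp_pos: [0.6529, -0.1474, 0.0615]
orientation: [-1.567, 0.147, -0.151]
ft_force: [-0.4, 0.2, 2.1]
opening: 0.345
```

Run:
```python
from h import *
show()
```

```text
t 14.88 q [-0.325  0.627  1.509 -0.     1.003 -1.705] tcp [ 0.6529 -0.1474  0.0615] f [-0.4  0.2  2.1] tq [ 0.15  0.14 -0.02] op 0.345
```

Emit:
jog_arm --motion '[[[0,0,0,0,0,0,0.2],[0,0,0,0,0,0,0.2],[0,0,0,-0.1,0,0,0.2],[0,0,0,-0.2,0,0,0.2],[0,0,0,-0.2,0,0,0.2],[0,0,0,-0.2,0,0,0.2]]]' --force 110

```text
time_s: 15.38
tcp_pos: [0.6424, -0.1457, 0.063]
orientation: [-1.568, 0.137, -0.163]
ft_force: [9.0, -0.1, -0.1]
opening: 0.327
```

Run:
```python
from h import *
from plant import arm
show()
s=arm.snapshot("side"); np.savez("side10.npz",**s);u,v=map(int,proj(s,[.643,-.145,.08])); crop(s,"side10",u-50,v-40,u+50,v+50,7)
```

```text
t 15.38 q [-3.280e-01  6.080e-01  1.547e+00  1.000e-03  9.710e-01 -1.709e+00] tcp [ 0.6424 -0.1457  0.063 ] f [ 9.  -0.1 -0.1] tq [ 0.11 -1.76  0.02] op 0.327
```

View pics/side10.png

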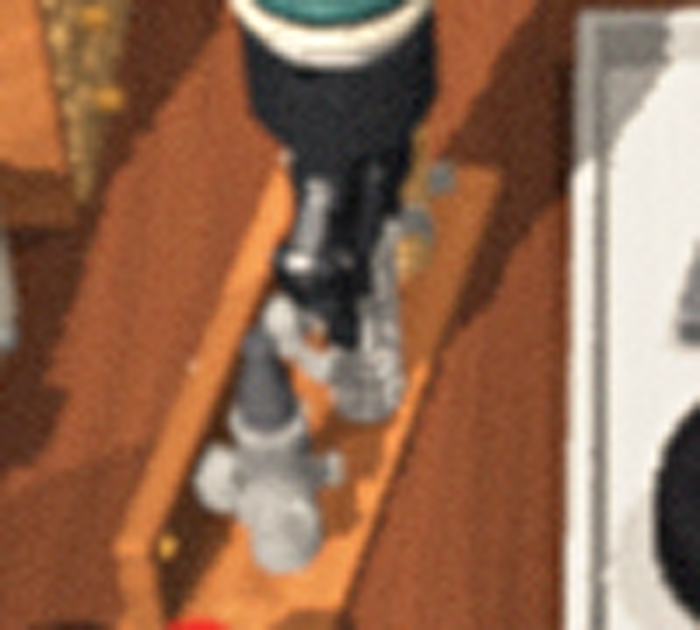

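Emit:
jog_arm --motion '[[[0,0,0,-0.2,0,0,0.2],[0,0,0,-0.2,0,0,0.2],[0,0,0,-0.2,0,0,0.2],[0,0,0,-0.2,0,0,0.2],[0,0,0,-0.3,0,0,0.2],[0,0,0,-0.3,0,0,0.2],[0,0,0,-0.2,0,0,0.2],[0,0,0,0,0,0,0.2]]]'

```text
time_s: 16.1
tcp_pos: [0.5922, -0.1354, 0.0597]
orientation: [-1.565, 0.153, -0.146]
ft_force: [-0.0, 0.1, -1.8]
opening: 0.328
```

Run:
```python
from h import *
from plant import arm
show()
s=arm.snapshot("side"); np.savez("side11.npz",**s);u,v=map(int,proj(s,[.61,-.14,.08])); crop(s,"side11",u-50,v-40,u+50,v+50,7)
s=arm.snapshot("top"); np.savez("top11.npz",**s);u,v=map(int,proj(s,[.61,-.14,.08])); crop(s,"top11",u-50,v-40,u+50,v+50,6)
p,M=pose();print(np.round(M,3))
```

```text
t 16.1 q [-3.380e-01  5.640e-01  1.653e+00 -1.000e-03  9.290e-01 -1.718e+00] tcp [ 0.5922 -0.1354  0.0597] f [-0.   0.1 -1.8] tq [ 0.   -0.   -0.03] op 0.328
[[ 0.982 -0.     0.189]
 [-0.189 -0.     0.982]
 [-0.    -1.    -0.   ]]
```

View pics/side11.png

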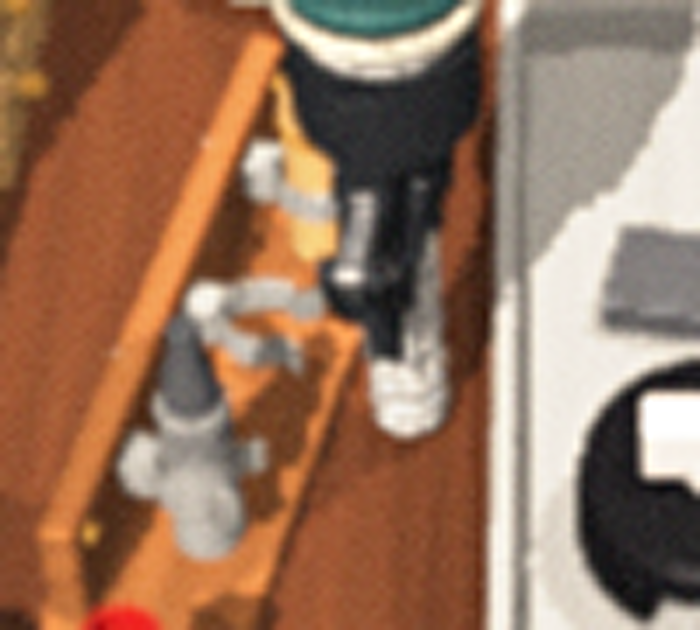

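View pics/top11.png

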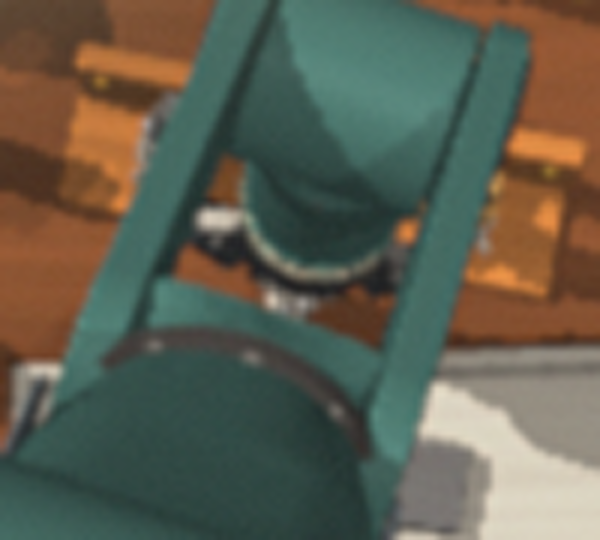

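Emit:
jog_arm --motion '[[[0,0,0,0,-0.4,0,0.2],[0,0,0,0,-0.8,0,0.2],[0,0,0,0,-1,0,0.2],[0,0,0,0,-1,0,0.2],[0,0,0,0,-1,0,0.2],[0,0,0,0,-1,0,0.2],[0,0,0,0,-1,0,0.2],[0,0,0,0,-1,0,0.2]]]'

```text
time_s: 16.87
tcp_pos: [0.5959, -0.1363, 0.2431]
orientation: [-1.567, 0.147, -0.151]
ft_force: [1.5, -0.5, -2.2]
opening: 0.324
```

Emit:
jog_arm --motion '[[[0,0,0,0,-1,0,0.2],[0,0,0,0,-1,0,0.2],[0,0,0,0,-0.8,0,0.2],[0,0,0,0,-0.4,0,0.2],[0,0,0,0,0,0,0.2]]]'

```text
time_s: 17.28
tcp_pos: [0.5972, -0.1367, 0.3244]
orientation: [-1.568, 0.143, -0.155]
ft_force: [0.8, -0.5, -2.0]
opening: 0.327
```

```bash
sed -i 's/_ls\b/_ls/' h.py
python3 - <<'E'
from h import *
from plant import arm
show()
p,M=pose()
s=arm.snapshot("side"); np.savez("side12.npz",**s);u,v=map(int,proj(s,p)); crop(s,"side12",u-50,v-45,u+50,v+45,7);print(u-50,v-45,proj(s,p))
L=(cloud(s).reshape(-1,3)-p)@M*1000
m=(abs(L[:,0])<40)&(abs(L[:,2])<25)&(L[:,1]>3)&(L[:,1]<80)
Q=L[m]
for lo in range(0,80,8):
    k=Q[(Q[:,1]>=lo)&(Q[:,1]<lo+8)]
    if len(k): print(lo,len(k),np.round(np.percentile(k[:,0],[3,50,97]),1),np.round(np.percentile(k[:,2],[50,97]),1))
# mouth
from scipy.optimize import least_squares
xm,ym,ax=cap();mo=np.array([.5571,.2897,.2265])-ax*.021
for n in("top5","side5"):
    S=load(n);l=(cloud(S).reshape(-1,3)-mo)@np.array([xm,ym,ax]).T*1000
    rr=np.hypot(l[:,0],l[:,1]);k=(rr<56)&(rr>38)&(abs(l[:,2])<8);a=l[k];print(n,len(a),"z",np.percentile(a[:,2],[5,50,95]))
    a=a[abs(a[:,2]-np.percentile(a[:,2],80))<3]
    f=least_squares(lambda q:np.clip(abs(np.hypot(a[:,0]-q[0],a[:,1]-q[1])-46.5)-3.5,0,None)+0.01*(np.hypot(a[:,0]-q[0],a[:,1]-q[1])-46.5),[0,0],loss="soft_l1");print(len(a),f.x)
E
```

```text
t 17.28 q [-0.337  0.307  1.357 -0.     1.47  -1.718] tcp [ 0.5972 -0.1367  0.3244] f [ 0.8 -0.5 -2. ] tq [-0.06  0.03 -0.  ] op 0.327
248 93 [298.03603822 138.2311099 ]
0 10 [-16.   -5.3   2.6] [15.  18.2]
8 25 [-14.9  -5.6   8.5] [12.7 16.7]
16 29 [-15.7  -5.   11.5] [11.8 16.5]
24 27 [-15.4  -4.9   8.8] [11.9 16.4]
32 28 [-16.   -8.5   9.4] [12.1 16.8]
40 31 [-16.2  -4.   10.2] [13.4 17.8]
48 10 [-14.5  -7.8  10.5] [ 8.7 15. ]
top5 255 z [-6.59520914 -0.59721487  4.10382447]
150 [ 0.87217587 -2.28300371]
side5 490 z [-7.09883794 -1.96214741  1.26063352]
309 [-1.07311842  1.18229631]
```

View pics/side12.png

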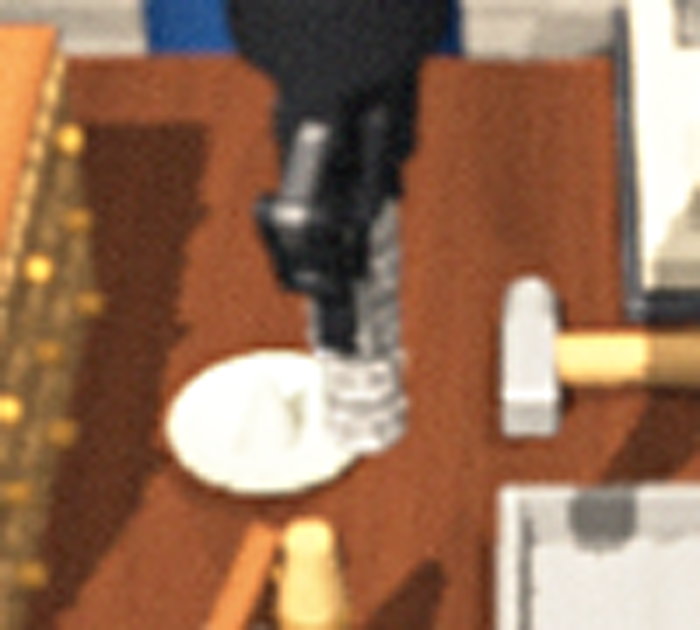

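Run:
```python
from h import *
p,M=pose()
xm,ym,ax=cap()
# side12: current; side4: at cap
import itertools
p4=np.array([.5586,.2913,.223]);M4=R.from_rotvec([-1.436,-1.032,.194]).as_matrix()
for n,pp,MM in(("side12",p,M),("side4",p4,M4)):
    L=(cloud(load(n)).reshape(-1,3)-pp)@MM*1000
    m=(abs(L[:,0])<30)&(abs(L[:,2])<90)&(L[:,1]>-110)&(L[:,1]<5);Q=L[m]
    for lo in range(-110,5,8):
        k=Q[(Q[:,1]>=lo)&(Q[:,1]<lo+8)]
        if len(k)>4: print(n,lo,len(k),"x",np.round(np.percentile(k[:,0],[3,97]),1),"z",np.round(np.percentile(k[:,2],[1,99]),1))
mo=np.array([.5571,.2897,.2265])-ax*.021
print(mo)
W=plan(mo+ax*.095+xm*.002,mk(-ax,ym))
```

```text
side12 -110 92 x [-19.4  18.3] z [-8.9 65.3]
side12 -102 88 x [-19.4  17.6] z [-15.6  68.2]
side12 -94 49 x [-17.1   9.5] z [-16.7  65.4]
side12 -86 47 x [-17.1  15.1] z [-38.9  60.6]
side12 -78 58 x [-17.4   9. ] z [-51.1  58.4]
side12 -70 38 x [-15.9   9.3] z [-50.5  55.2]
side12 -62 46 x [-13.2  10.4] z [-51.8  51.1]
side12 -54 43 x [-14.5   5.9] z [-32.7  46.5]
side12 -46 12 x [-15.3  -9.2] z [-30.7  21.1]
side12 -38 28 x [-15.4   7.1] z [-21.5  28.8]
side12 -30 34 x [-15.7   5.1] z [-18.9  29.7]
side12 -22 31 x [-14.7   6.6] z [-4.6 28.3]
side12 -14 30 x [-15.4  10.4] z [ 1.1 26.7]
side12 -6 20 x [-15.4   9.5] z [ 1.3 21.4]
side4 -110 170 x [-4.2 19.8] z [-47.   50.2]
side4 -102 255 x [-8.9 20.4] z [-61.3  63.6]
side4 -94 171 x [ 1.4 18.2] z [-62.3  64.4]
side4 -86 142 x [ 3.  17.8] z [-58.5  59.5]
side4 -78 126 x [-11.2  17.8] z [-51.8  54.9]
side4 -70 105 x [-10.   17.4] z [-48.3  50.4]
side4 -62 134 x [-10.7  13.1] z [-45.2  45.7]
side4 -54 134 x [-9.3 13.3] z [-42.6  40. ]
side4 -46 51 x [-6.2 13. ] z [-35.8  37.1]
side4 -38 57 x [-10.1  15.2] z [-22.4  22.7]
side4 -30 183 x [-20.4  28.4] z [-22.  23.]
side4 -22 43 x [-3.4 28.1] z [-21.5  23.4]
side4 -14 40 x [-3.3 25.5] z [-22.8  23.4]
side4 -6 63 x [-26.6  27.2] z [-51.9  41.2]
side4 2 491 x [-28.3  28. ] z [-57.7  57.6]
[0.56672913 0.29388687 0.20831347]
N 17 row [np.float64(0.11), np.float64(-0.39), np.float64(-0.34), np.float64(-0.11), np.float64(0.08), np.float64(0.99)] err mm [1.5 0.2 1.7] deg 0.44
 mid [0.596 0.013 0.312] [0.568 0.159 0.302] end [0.5232 0.2754 0.2899]
```

Run:
```python
from h import *
xm,ym,ax=cap()
mo=np.array([.5571,.2897,.2265])-ax*.021
W=plan(mo+ax*.12,mk(-ax,ym),18)
```

```text
N 18 row [np.float64(0.1), np.float64(-0.37), np.float64(-0.32), np.float64(-0.12), np.float64(0.02), np.float64(0.93)] err mm [ 1.7 -0.7  1.4] deg 0.28
 mid [0.591 0.027 0.32 ] [0.557 0.164 0.317] end [0.5101 0.2707 0.3108]
```

Emit:
jog_arm --motion '[[[0.1,-0.37,-0.32,-0.12,0.02,0.93,0.2],[0.1,-0.37,-0.32,-0.12,0.02,0.93,0.2],[0.1,-0.37,-0.32,-0.12,0.02,0.93,0.2],[0.1,-0.37,-0.32,-0.12,0.02,0.93,0.2],[0.1,-0.37,-0.32,-0.12,0.02,0.93,0.2],[0.1,-0.37,-0.32,-0.12,0.02,0.93,0.2],[0.1,-0.37,-0.32,-0.12,0.02,0.93,0.2],[0.1,-0.37,-0.32,-0.12,0.02,0.93,0.2]]]'

```text
time_s: 18.0
tcp_pos: [0.5849, 0.0517, 0.3162]
orientation: [-1.515, -0.233, -0.122]
ft_force: [0.5, 0.3, -1.6]
opening: 0.328
```

Emit:
jog_arm --motion '[[[0.1,-0.37,-0.32,-0.12,0.02,0.93,0.2],[0.1,-0.37,-0.32,-0.12,0.02,0.93,0.2],[0.1,-0.37,-0.32,-0.12,0.02,0.93,0.2],[0.1,-0.37,-0.32,-0.12,0.02,0.93,0.2],[0.1,-0.37,-0.32,-0.12,0.02,0.93,0.2],[0.1,-0.37,-0.32,-0.12,0.02,0.93,0.2],[0.1,-0.37,-0.32,-0.12,0.02,0.93,0.2],[0.1,-0.37,-0.32,-0.12,0.02,0.93,0.2]]]'

```text
time_s: 18.67
tcp_pos: [0.5283, 0.2295, 0.3108]
orientation: [-1.432, -0.608, -0.094]
ft_force: [-0.1, 0.4, -2.3]
opening: 0.33
```

Emit:
jog_arm --motion '[[[0.1,-0.37,-0.32,-0.12,0.02,0.93,0.2],[0.1,-0.37,-0.32,-0.12,0.02,0.93,0.2],[0,0,0,0,0,0,0.2],[0,0,0,0,0,0,0.2]]]'

```text
time_s: 19.0
tcp_pos: [0.5069, 0.271, 0.3075]
orientation: [-1.406, -0.699, -0.085]
ft_force: [0.9, -1.0, -1.7]
opening: 0.328
```

Run:
```python
from h import *
from plant import arm
show()
p,M=pose()
xm,ym,ax=cap()
mo=np.array([.5571,.2897,.2265])-ax*.021
s=arm.snapshot("side"); np.savez("side13.npz",**s);u,v=map(int,proj(s,mo)); crop(s,"side13",u-70,v-60,u+70,v+60,5)
L=(cloud(s).reshape(-1,3)-p)@M*1000
m=(abs(L[:,0])<40)&(abs(L[:,2])<25)&(L[:,1]>3)&(L[:,1]<80)
Q=L[m]
for lo in range(0,80,8):
    k=Q[(Q[:,1]>=lo)&(Q[:,1]<lo+8)]
    if len(k): print(lo,len(k),np.round(np.percentile(k[:,0],[3,50,97]),1),np.round(np.percentile(k[:,2],[3,50,97]),1))
W=plan(mo+ax*.09-xm*.003,mk(-ax,ym))
```

```text
t 19.0 q [ 0.353  0.019  1.88   0.042  0.729 -1.649] tcp [0.5069 0.271  0.3075] f [ 0.9 -1.  -1.7] tq [-0.15  0.34  0.03] op 0.328
0 20 [ 4.3 12.1 14.8] [-6.8  5.4 13.1]
8 47 [-4.9 10.  14.8] [-7.1 10.3 15.8]
16 45 [-5.9 10.4 14.9] [-5.6  8.7 15.6]
24 45 [-7.2  8.2 13.8] [-3.6 11.3 15.2]
32 45 [-4.  10.8 14.7] [-6.1  9.7 16. ]
40 48 [-7.7  9.9 15.1] [-9.5  9.5 15.4]
48 7 [ 3.  10.6 13.8] [-3.   7.3 13.8]
N 2 row [np.float64(0.01), np.float64(-0.02), np.float64(-0.04), np.float64(0.03), np.float64(0.56), np.float64(-0.04)] err mm [ 0.2  0.  -0. ] deg 0.03
 mid [0.516 0.273 0.297] [0.523 0.275 0.285] end [0.5229 0.2749 0.2848]
```

View pics/side13.png

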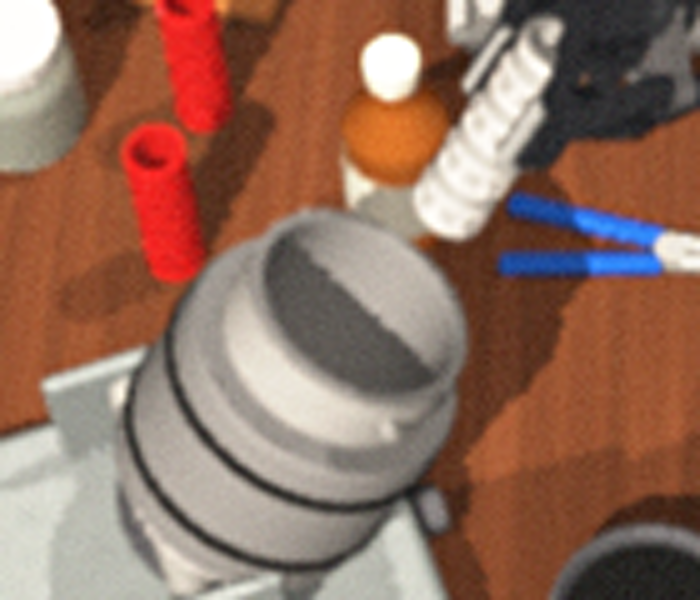

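Emit:
jog_arm --motion '[[[0.01,-0.02,-0.04,0.03,0.5,-0.04,0.2],[0.01,-0.02,-0.04,0.03,0.5,-0.04,0.2],[0,0,0,0,0,0,0.2]]]'

```text
time_s: 19.3
tcp_pos: [0.5232, 0.2733, 0.2868]
orientation: [-1.404, -0.705, -0.091]
ft_force: [-0.4, -0.1, -2.1]
opening: 0.324
```

Run:
```python
from h import *
show()
xm,ym,ax=cap()
mo=np.array([.5571,.2897,.2265])-ax*.021
W=plan(mo+ax*.03-xm*.003,mk(-ax,ym),4)
plan(mo-ax*.04-xm*.003,mk(-ax,ym),4,*W)
```

```text
t 19.3 q [ 0.344  0.064  1.892  0.053  0.664 -1.668] tcp [0.5232 0.2733 0.2868] f [-0.4 -0.1 -2.1] tq [-0.13  0.35 -0.01] op 0.324
N 4 row [np.float64(0.0), np.float64(-0.01), np.float64(-0.0), np.float64(-0.01), np.float64(0.62), np.float64(0.02)] err mm [ 0.6 -0.2  0.2] deg 0.08
 mid [0.537 0.28  0.26 ] [0.543 0.284 0.246] end [0.55   0.2871 0.2326]
N 4 row [np.float64(0.0), np.float64(0.0), np.float64(-0.0), np.float64(0.0), np.float64(0.7), np.float64(-0.0)] err mm [ 0.6 -0.2  0.2] deg 0.08
 mid [0.566 0.294 0.202] [0.574 0.298 0.187] end [0.5821 0.301  0.1719]
```

Emit:
jog_arm --motion '[[[0,0,0,0,0.6,0.02,0.2],[0,0,0,0,0.65,0.02,0.2],[0,0,0,0,0.65,0.02,0.2],[0,0,0,0,0.6,0.02,0.2],[0,0,0,0,0,0,0.2]]]'

```text
time_s: 19.72
tcp_pos: [0.551, 0.2879, 0.2326]
orientation: [-1.404, -0.705, -0.09]
ft_force: [-0.4, -0.4, -1.7]
opening: 0.33
```

Run:
```python
from h import *
from plant import arm
show()
xm,ym,ax=cap()
mo=np.array([.5571,.2897,.2265])-ax*.021
s=arm.snapshot("side"); u,v=map(int,proj(s,mo)); crop(s,"side14",u-70,v-60,u+70,v+60,5)
plan(mo-ax*.04-xm*.003,mk(-ax,ym),5)
```

```text
t 19.72 q [ 0.354  0.18   1.909  0.055  0.531 -1.665] tcp [0.551  0.2879 0.2326] f [-0.4 -0.4 -1.7] tq [-0.14  0.32 -0.01] op 0.33
N 5 row [np.float64(0.0), np.float64(-0.0), np.float64(0.0), np.float64(-0.01), np.float64(0.56), np.float64(-0.01)] err mm [ 0.3  0.5 -0.3] deg 0.12
 mid [0.563 0.293 0.209] [0.576 0.298 0.185] end [0.5824 0.3003 0.1725]
```

View pics/side14.png

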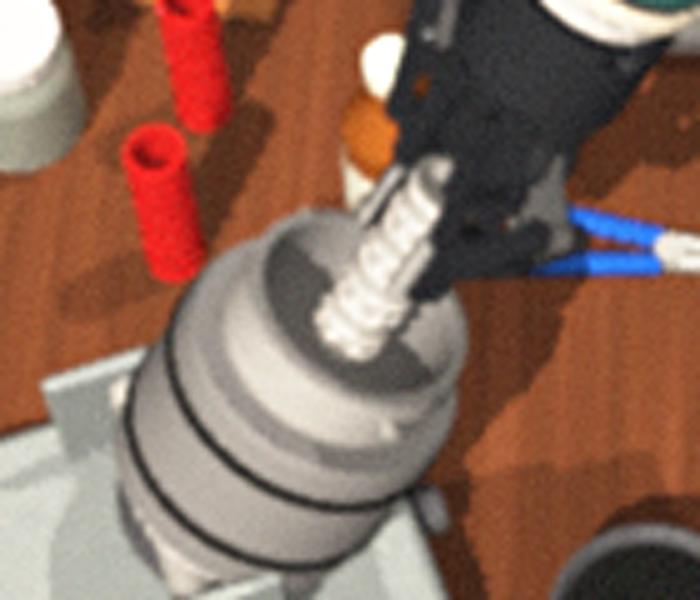

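Emit:
jog_arm --motion '[[[0,0,0,0,0.5,0,0.2],[0,0,0,0,0.5,0,0.2],[0,0,0,0,0.5,0,0.2],[0,0,0,0,0.5,0,0.2],[0,0,0,0,0.3,0,0.2],[0,0,0,0,0.2,0,0.2],[0,0,0,0,0,0,0.2]]]'

```text
time_s: 20.35
tcp_pos: [0.5797, 0.3013, 0.1798]
orientation: [-1.402, -0.708, -0.091]
ft_force: [-0.1, 0.6, -2.4]
opening: 0.323
```

Run:
```python
from h import *
from plant import arm
show()
xm,ym,ax=cap()
mo=np.array([.5571,.2897,.2265])-ax*.021
p,M=pose();print("depth",(p-mo)@ax,(p-mo)@xm,(p-mo)@ym)
s=arm.snapshot("side"); u,v=map(int,proj(s,mo)); crop(s,"side15",u-70,v-60,u+70,v+60,5)
```

```text
t 20.35 q [ 0.359  0.299  1.909  0.065  0.409 -1.674] tcp [0.5797 0.3013 0.1798] f [-0.1  0.6 -2.4] tq [-0.13  0.38  0.01] op 0.323
depth -0.032101569078024375 -0.001401098477512363 0.0016301118776568793
```

View pics/side15.png

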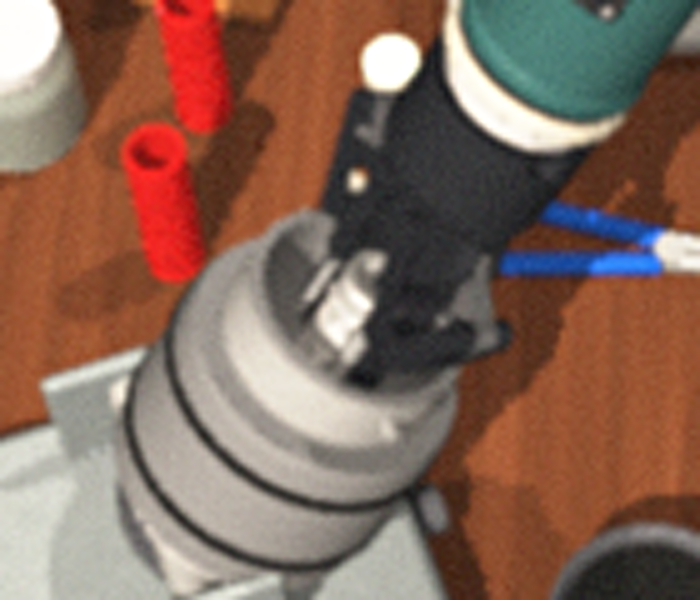

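Emit:
jog_arm --motion '[[[0,0,0,-0.08,0.15,-0.05,0.2],[0,0,0,-0.08,0.15,0,0.2],[0,0,0,0,0,0,0.2]]]'

```text
time_s: 20.65
tcp_pos: [0.58, 0.3001, 0.172]
orientation: [-1.402, -0.708, -0.092]
ft_force: [-0.6, -1.1, -1.1]
opening: 0.327
```

Run:
```python
from h import *
from plant import arm
show()
xm,ym,ax=cap()
mo=np.array([.5571,.2897,.2265])-ax*.021
p,M=pose();print("depth",(p-mo)@ax,(p-mo)@xm,(p-mo)@ym)
s=arm.snapshot("top"); u,v=map(int,proj(s,mo)); crop(s,"top16",u-50,v-50,u+50,v+50,6)
s=arm.snapshot("side"); u,v=map(int,proj(s,mo)); crop(s,"side16",u-50,v-50,u+50,v+50,6)
```

```text
t 20.65 q [ 0.356  0.311  1.918  0.072  0.388 -1.683] tcp [0.58   0.3001 0.172 ] f [-0.6 -1.1 -1.1] tq [-0.19  0.38 -0.05] op 0.327
depth -0.03873006710827732 -0.0054670536185387995 0.0003732339963817336
```

View pics/side16.png

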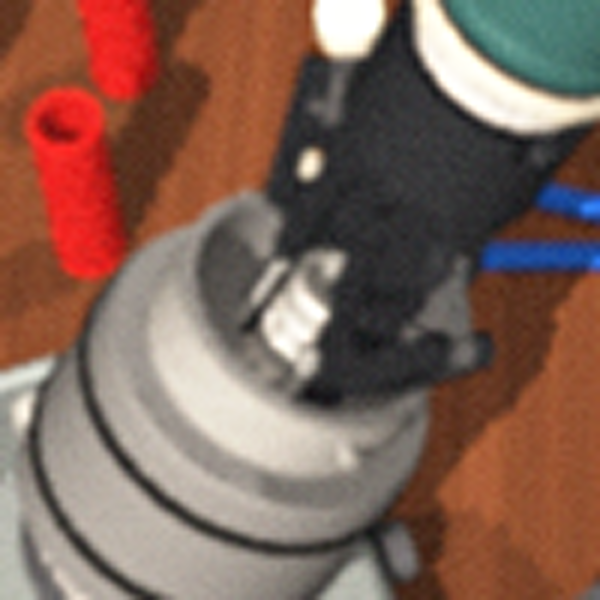

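Emit:
jog_arm --motion '[[[0,0,0,0,0,0,0.36],[0,0,0,0,0,0,0.4],[0,0,0,0,0,0,0.44],[0,0,0,0,0,0,0.46],[0,0,0,0,0,0,0.46]]]' --force 30

```text
time_s: 21.17
tcp_pos: [0.5808, 0.3005, 0.1731]
orientation: [-1.402, -0.71, -0.093]
ft_force: [-0.6, 0.7, -0.1]
opening: 0.461
```

Run:
```python
from h import *
from plant import arm
show()
xm,ym,ax=cap()
mo=np.array([.5571,.2897,.2265])-ax*.021
s=arm.snapshot("side"); u,v=map(int,proj(s,mo)); crop(s,"side17",u-50,v-50,u+50,v+50,6)
```

```text
t 21.17 q [ 0.356  0.31   1.917  0.072  0.388 -1.683] tcp [0.5808 0.3005 0.1731] f [-0.6  0.7 -0.1] tq [-0.14  0.2   0.  ] op 0.461
```

View pics/side17.png

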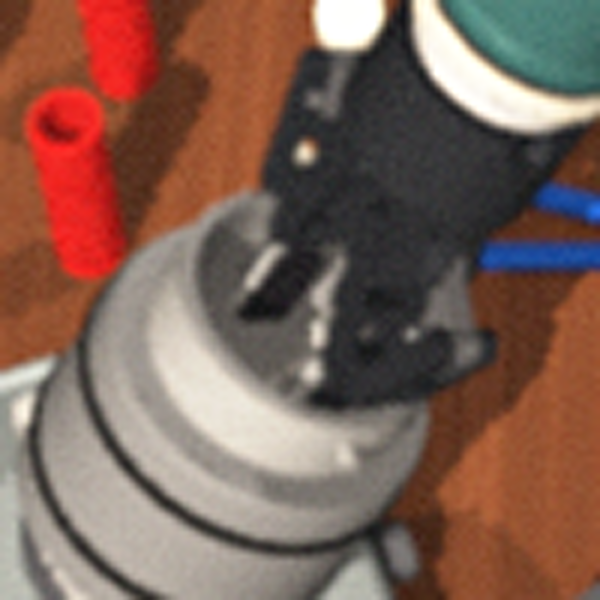

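Emit:
jog_arm --motion '[[[0,0,0,0.08,-0.2,0,0.46],[0,0,0,0.08,-0.4,0,0.46],[0,0,0,0.08,-0.6,0,0.46],[0,0,0,0,-0.8,0,0.46],[0,0,0,0,-0.8,0,0.46],[0,0,0,0,-0.8,0,0.46],[0,0,0,0,-0.8,0,0.46],[0,0,0,0,0,0,0.46]]]'

```text
time_s: 21.88
tcp_pos: [0.5348, 0.2805, 0.2757]
orientation: [-1.4, -0.714, -0.098]
ft_force: [-0.3, 0.3, 0.8]
opening: 0.46
```

Emit:
jog_arm --motion '[[[0,0,0,0,-1,0,0.46],[0,0,0,0,-1,0,0.46],[0,0,0,0,-1,0,0.46],[0,0,0,0,-1,0,0.46],[0,0,0,0,0,0,0.46]]]'

```text
time_s: 22.3
tcp_pos: [0.489, 0.2605, 0.3626]
orientation: [-1.4, -0.715, -0.099]
ft_force: [0.8, 0.5, 1.1]
opening: 0.466
```

Run:
```python
from h import *
from plant import arm
show()
xm,ym,ax=cap()
mo=np.array([.5571,.2897,.2265])-ax*.021
s=arm.snapshot("side");np.savez("side18.npz",**s); cv2.imwrite("pics/side18.png",s["pixels"]); u,v=map(int,proj(s,mo)); crop(s,"side18c",u-50,v-50,u+50,v+50,6)
s=arm.snapshot("top");np.savez("top18.npz",**s); cv2.imwrite("pics/top18.png",s["pixels"])
```

```text
t 22.3 q [ 0.341 -0.075  1.838  0.047  0.846 -1.66 ] tcp [0.489  0.2605 0.3626] f [0.8 0.5 1.1] tq [-0.06  0.23  0.02] op 0.466
```

View pics/side18c.png

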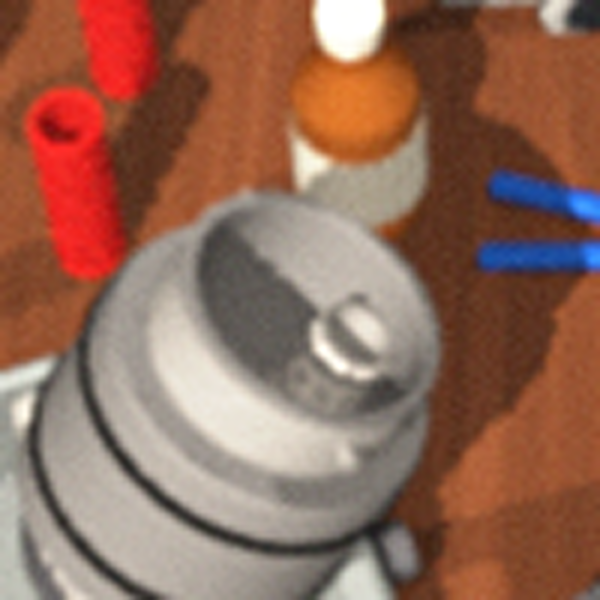

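View pics/side18.png

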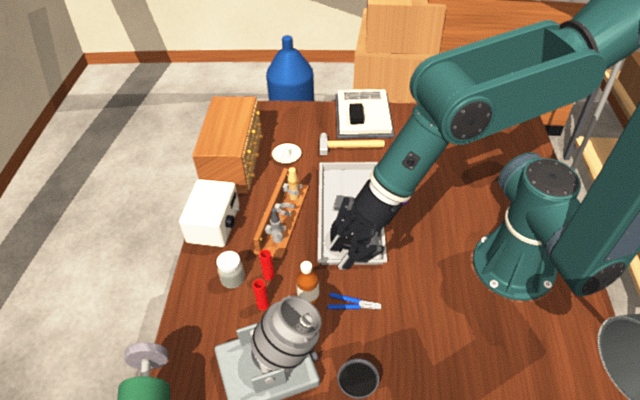

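View pics/top18.png

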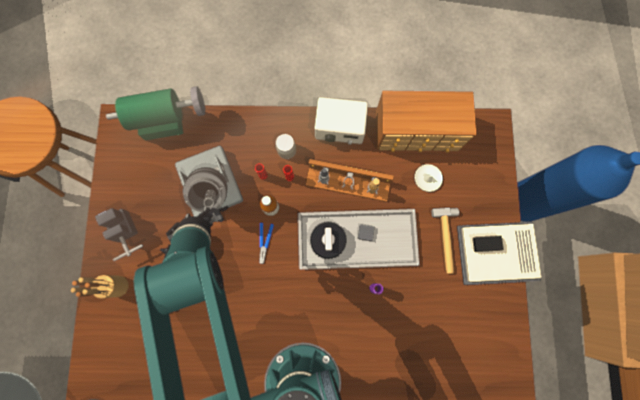

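Run:
```python
from h import *
xm,ym,ax=cap()
mo=np.array([.5571,.2897,.2265])-ax*.021
S=load("side18");W=cloud(S);u,v=map(int,proj(S,mo))
for x,y in((315,340),(350,300),(330,370),(380,335),(345,320),(360,345)):
    uu=int(u-50+x/6);vv=int(v-50+y/6);q=W[vv,uu]-mo;print((x,y),np.round([q@xm*1000,q@ym*1000,q@ax*1000],1))
# compare top images before/after
a=load("top0");b=load("top18")
for n,k in(("side0","side18"),):
    A=load(n)["pixels"].astype(int);B=load(k)["pixels"].astype(int);D=cv2.GaussianBlur(abs(A-B).max(2).astype(np.float32),(5,5),0);cv2.imwrite("pics/diff.png",np.clip(D*3,0,255).astype(np.uint8))
crop(b,"top18c",240,130,460,280,3.5)
```

```text
(315, 340) [-17.3  -3.2 -26.4]
(350, 300) [-35.7 -15.7 -22.5]
(330, 370) [-18.5  11.1 -24.7]
(380, 335) [-43.5  -2.3 -22.7]
(345, 320) [-34.7 -12.1 -28.4]
(360, 345) [-43.1  -5.6 -34.6]
```

View pics/top18c.png

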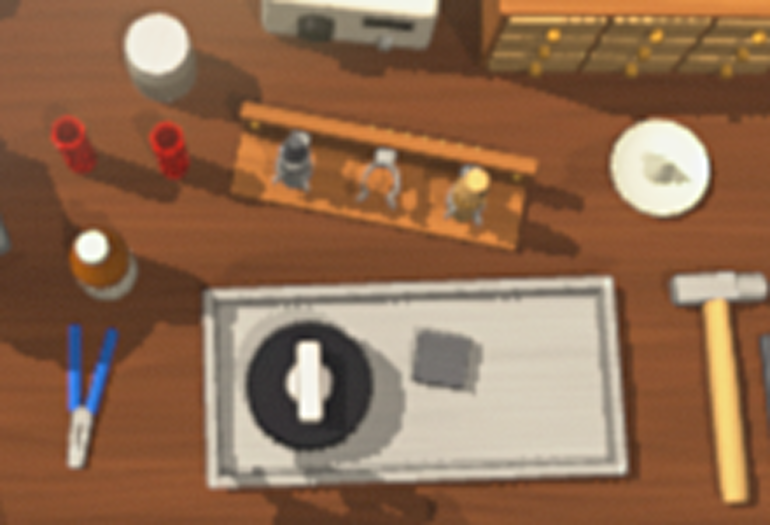

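View pics/diff.png

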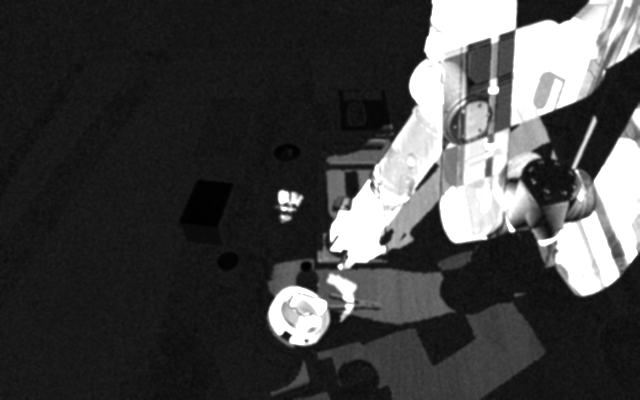

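Run:
```python
from plant import arm
print(arm.finish_job())
```

```text
the job is handed in; nothing more can be done
None
```

I finished the job and handed it in at about 22 s; the hand-in reported no verdict.

- **Cap:** I pressed it about 7–8 mm at roughly 12 N, turned it 45° anticlockwise and drew it off freely. I lowered it until it touched the tray floor and let go there. The last pictures show it lying flat, bar up, on the roomier side of the block and clear of the block and rim.
- **Sleeve:** It was in the middle clip: silver, open-topped and the shortest there. The red and purple tubes were lookalikes and I left them alone. I gripped it above the clip jaws and pulled it level out of the open front, against about 9 N. I then lowered it foot first along the barrel's axis to about 88 mm and let go, and it slid the last stretch to the bottom.
- **Last checks:** The sleeve's top reads about 22–25 mm below the mouth, so it is fully inside, resting on the bottom against the lower wall. The block, the other two things in the clips, bottle, jar, pliers and hammer look unmoved; the bowl was not checked up close. The gripper was clear of everything.
- **Disagreements:**
  - The two cameras differed by 3–7 mm on the cap and sleeve, so I mostly averaged them.
  - The measured spring force (about 12 N) was a little under the stated 14 N.
  - One touchdown step pressed the cap on the tray with about 30 N through the fingers before I backed off.

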